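Sanding drums back on their storage board by size

ROBOT

A 6-joint arm with a two-finger parallel gripper is mounted at the origin on a cart in front of the work surface, level with it; the furniture and walls round the work are solid. World frame = base frame: x ahead of the robot, y to its left, z up, the work surface at z = 0. Lengths are in mm, angles in rad, forces in N, time in s.
With the tool pointing down it reaches from about 300 to 875 mm from the base axis. Payload 4.2 kg.
Tool frame: the origin (TCP) lies between the finger pads; the fingertips stand 14 mm ahead of it and the grasp point (between the pads) lies 5 mm behind it; z points along the fingers, y is the direction in which the jaws open and shut (so a half turn about z gives the same grasp; the last joint's range is limited). The gripper opens to 85 mm and grips with 20 to 120 N. Pads are 22 mm wide; open, the fingers measure 114 mm over their backs; the gripper's body (76 mm by 85 mm) begins 54 mm behind the grasp point. The pads swing forward as they close: fully open they stand 13 mm farther back than shut.
Start: joints at [-1.198, 0.32, 1.565, -0, 1.257, -0.02], TCP at [220.1, -531.221, 245.338] pointing down, gripper open.
Joint ranges: [-3.11, 3.11], [-0.84, 2.01], [0.21, 2.61], [-1.34, 4.49], [0.05, 2.63], [-2.56, 2.56]. Speed limits (rad/s): [2.57, 2.57, 3.14, 3.14, 3.14, 3.14].

INTERFACE

Orientations are given as a unit quaternion [w, x, y, z].
In Python, from cell import robot, eyes gives the robot as it stands. The module is installed in compiled form; this text tells all that it offers.
- The arm moves only by the shell command python3 -m crank 'ROWS' [FORCE]. ROWS is JSON, a list that holds one entry, the list of rows, each a list of 7 numbers: the shift along the tool's x, y, z in units of 30 mm (1.0 is 30 mm), then the turn, a rotation vector about the tool's x, y, z in degrees, then the opening, from 0 (shut) to 1 (fully open). In form: [[[dx, dy, dz, wx, wy, wz, hand], ...]]. A call has 1 to 5 rows; each row shifts and turns the pose as measured when the row begins, along the tool's axes as they then stand; what a row does not reach is not made up. A row lasts 1/8 s, in which the tool goes at most 62.5 mm and 10.7 degrees, less where a joint would pass 70% of its speed; a pose out of reach is approached as far as the arm can. A call is refused whole if a number of a shift passes 1 or a number of a turn 10.7, either way. A call with a gripper value outside its range is refused whole. The fingers move at their own pace and stop on an object; FORCE is the grip in N (left out, the last holds). Time passes only in rows, so rows that do not move let the fingers close. It gives the time, the measured TCP pose, the force and the opening at its end, in the units of the state.
- robot.read_state(): the state, without advancing time (a new reading comes with each control period).
- eyes.grab_frame(name): name is "scene" or "top" or "wrist"; returns a dict with "img" (480x640x3 uint8, red, green, blue), "fx", "fy", "cx", "cy" (pixels), "k1" (the pictures are not rectified: a ray, as slopes to the right and down, at radius r is drawn at 1 + k1 r^2 times it, then the intrinsics apply), "camera_from_world" (4x4, takes a point from world to camera coordinates). Camera axes: x right, y down, z forward; pixel columns grow to the right and rows downward; lengths in mm; the calibration is good to about 2 mm. A picture is of the moment at which its call begins. There is no depth.
- robot.sign_off(): hands the job in, once; it reports no verdict.
The state is a dict: "clock": time; "joint_pos": joint angles; "qd": joint speeds; "joint_efforts": joint torques, N m; "position": TCP position; "ee_rot": TCP orientation; "contact_force": force on the tool from outside, world axes, zero at the start; "torque": the same for the moment, N m; "finger_gap": finger opening in mm.
Only numpy, scipy, OpenCV 4.12 (cv2) and the standard library are available. Lean on these libraries where they do the work, as an engineer would, in place of code of your own. Each camera call takes 0.05 s, during which the arm holds its last target.

TASK

Put the sanding drums away on the pegs of the storage board in order of size, the smallest at the left end and the largest at the right end as seen from the robot, one on each peg and seated fully down on the board. The smallest is already in its place and stays there; two of the big ones were put on the wrong pegs, so lift them straight up off these and put them where they belong. Keep every drum upright throughout.

Things in the scene. Friction and masses are not known exactly. Their poses are not given: they have to be found in the camera images.
- drum_26: the smallest of the five sanding drums: an upright cylinder, 26 mm in diameter and 50 mm high, black rubber with a brown abrasive sleeve, with a plain 16 mm bore right through it. All five look alike but for their diameter. Origin: centre of its underside; z up along its axis. It already stands over its peg at the left end of the board.
- drum_34: the second smallest of the five sanding drums: an upright cylinder, 34 mm in diameter and 50 mm high, black rubber with a brown abrasive sleeve, with a plain 16 mm bore right through it. All five look alike but for their diameter. Origin: centre of its underside; z up along its axis. It stands loose on the bench.
- drum_43: the middle size of the five sanding drums: an upright cylinder, 43 mm in diameter and 50 mm high, black rubber with a brown abrasive sleeve, with a plain 16 mm bore right through it. All five look alike but for their diameter. Origin: centre of its underside; z up along its axis. It stands loose on the bench.
- drum_53: the second largest of the five sanding drums: an upright cylinder, 53 mm in diameter and 50 mm high, black rubber with a brown abrasive sleeve, with a plain 16 mm bore right through it. All five look alike but for their diameter. Origin: centre of its underside; z up along its axis. At the start it stands over the second or third peg from the left (it and the 64 mm drum hold these two pegs).
- drum_64: the largest of the five sanding drums: an upright cylinder, 64 mm in diameter and 50 mm high, black rubber with a brown abrasive sleeve, with a plain 16 mm bore right through it. All five look alike but for their diameter. Origin: centre of its underside; z up along its axis. At the start it stands over the second or third peg from the left (it and the 53 mm drum hold these two pegs).
- peg_1: fixed upright wooden dowel peg, 8 mm in diameter, 58 mm high, tip rounded; left end of the row of five seen from the robot (next peg 56 mm on). Round its foot a flush grey felt disc of 26 mm. It stands on the fixed storage board, 344 x 94 mm, top 18 mm above the bench. Origin: centre of its foot, on the board's top; z up; y along the row to the left end.
- peg_2: fixed upright wooden dowel peg, 8 mm in diameter, 58 mm high, tip rounded; second from the left of the row of five seen from the robot (the next is 64.5 mm on). Round its foot a flush grey felt disc of 34 mm. It stands on the fixed storage board, 344 x 94 mm, top 18 mm above the bench. Origin: centre of its foot, on the board's top; z up; y along the row to the left end.
- peg_3: fixed upright wooden dowel peg, 8 mm in diameter, 58 mm high, tip rounded; middle one of the row of five seen from the robot (the next is 74 mm on). Round its foot a flush grey felt disc of 43 mm. It stands on the fixed storage board, 344 x 94 mm, top 18 mm above the bench. Origin: centre of its foot, on the board's top; z up; y along the row to the left end.
- peg_4: fixed upright wooden dowel peg, 8 mm in diameter, 58 mm high, tip rounded; second from the right of the row of five seen from the robot (the next is 84.5 mm on). Round its foot a flush grey felt disc of 53 mm. It stands on the fixed storage board, 344 x 94 mm, top 18 mm above the bench. Origin: centre of its foot, on the board's top; z up; y along the row to the left end.
- peg_5: fixed upright wooden dowel peg, 8 mm in diameter, 58 mm high, tip rounded; right end of the row of five seen from the robot (the last). Round its foot a flush grey felt disc of 64 mm. It stands on the fixed storage board, 344 x 94 mm, top 18 mm above the bench. Origin: centre of its foot, on the board's top; z up; y along the row to the left end.
Mind the look-alikes: they are no part of the job. Leave any turquoise look-alike of the drum_34 alone.

How it is judged (in metres and radians):
At the end, for the whole second after the job is handed in: Every drum stands upright over its own peg (26, 34, 43, 53, 64 mm from the left to the right), its axis within 8 mm of the peg's, its underside within 6 mm of the board, at rest (horizontal distance between drum_26 and peg_1 below 0.008 m and z of drum_26 in the frame of peg_1 below 0.006 m and angle between each of drum_26, drum_34, drum_43, drum_53, drum_64's own z axis and vertical below 0.12 rad and linear speed of each of drum_26, drum_34, drum_43, drum_53, drum_64 below 0.02 m/s and horizontal distance between drum_34 and peg_2 below 0.008 m and z of drum_34 in the frame of peg_2 below 0.006 m and horizontal distance between drum_43 and peg_3 below 0.008 m and z of drum_43 in the frame of peg_3 below 0.006 m and horizontal distance between drum_53 and peg_4 below 0.008 m and z of drum_53 in the frame of peg_4 below 0.006 m and horizontal distance between drum_64 and peg_5 below 0.008 m and z of drum_64 in the frame of peg_5 below 0.006 m); the robot touches nothing.
It fails at once if the smallest drum, already in its place, is taken off or shifted by more than 15 mm (distance of drum_26 from where it was at the start of the episode above 0.015 m).
It fails at once if a drum is levered sideways or tipped (leans by more than 23 degrees) (angle between any of drum_26, drum_34, drum_43, drum_53, drum_64's own z axis and vertical above 0.4 rad).
It also fails if it takes over 80 s, if anything falls off the work surface, if the arm or the gripper's body presses on something with over 40 N, if the wrist force passes 120 N, or if a joint passes its speed limit or range.

## Working session

There is one attempt and no reset: what is moved stays moved. The work goes in short steps, Python scripts to look and compute and a shell command to move; the robot and the scene stay as the last step left them, time stands still between calls to the robot, and variables do not carry over. Pictures are saved under pics/ and viewed, and the job is handed in when it is done.

```bash
mkdir -p pics; python3 - <<'E'
from cell import robot, eyes
import cv2,numpy as np
print(robot.read_state())
for n in ["scene","top","wrist"]:
    f=eyes.grab_frame(n); cv2.imwrite(f"pics/{n}0.png",f["img"][:,:,::-1]); print(n,f["fx"],f["fy"],f["cx"],f["cy"],f["k1"]); print(np.round(f["camera_from_world"],3).tolist())
E
```

```text
{'clock': 0.0, 'joint_pos': array([-1.19796948e+00,  3.20302081e-01,  1.56569200e+00, -1.90124560e-05,
        1.25737892e+00, -1.99812040e-02]), 'qd': array([ 0.00029919, -0.00133779, -0.00045245, -0.00115672, -0.0001979 ,
       -0.00020753]), 'joint_efforts': array([-1.86629011e-03, -4.15531898e+01, -2.34165180e+01, -1.88338390e-04,
        8.26352712e-03,  1.07848911e-05]), 'position': array([ 219.94173046, -530.78324017,  244.47134621]), 'ee_rot': array([-8.74767014e-04,  9.80773688e-01,  1.95146562e-01, -1.65133279e-04]), 'contact_force': array([0.12811557, 1.1092837 , 0.18462686]), 'torque': array([ 0.00428777, -0.0318387 , -0.04243833]), 'finger_gap': 85.2168654646197}
scene 478.3341803744565 478.3341803744565 324.7360716914714 239.81963842146826 -0.0008815252575304674
[[-0.886, -0.464, -0.01, 369.174], [-0.315, 0.616, -0.722, 236.64], [0.341, -0.636, -0.692, 652.929], [0.0, 0.0, 0.0, 1.0]]
top 575.5240992030396 575.5240992030396 329.60750513975734 244.70835233602529 -0.09563759211765431
[[-0.029, -1.0, -0.01, -70.049], [-0.984, 0.031, -0.178, 469.596], [0.178, 0.005, -0.984, 960.431], [0.0, 0.0, 0.0, 1.0]]
wrist 370.12686956583116 370.12686956583116 325.87416888947735 244.73383482893541 -0.03800994497512126
[[0.383, -0.924, -0.002, -574.344], [-0.881, -0.367, 0.298, -38.491], [-0.276, -0.112, -0.955, 380.608], [0.0, 0.0, 0.0, 1.0]]
```

View pics/top0.png

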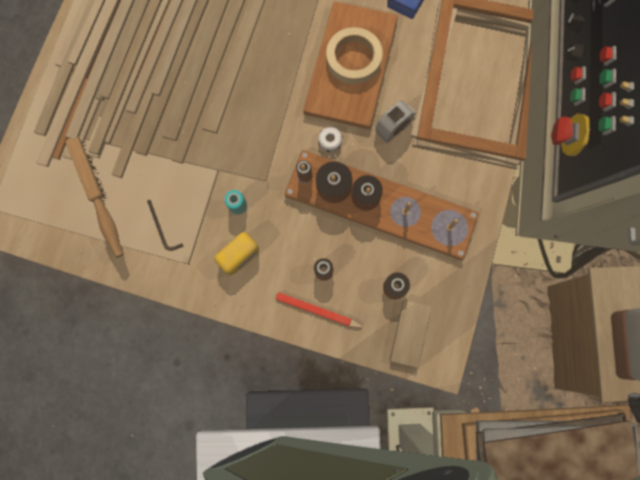

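View pics/scene0.png

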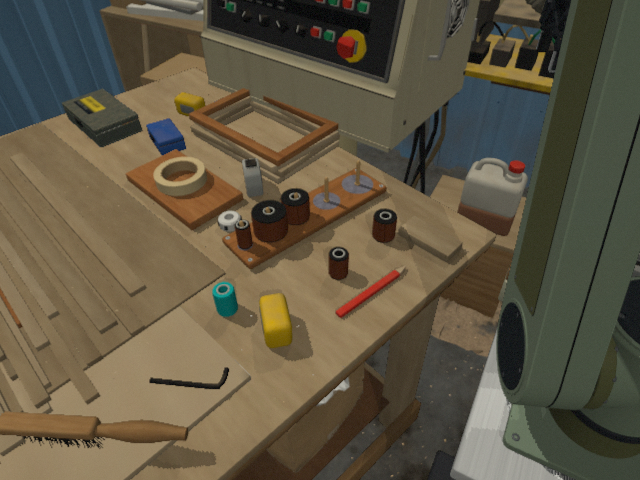

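View pics/wrist0.png

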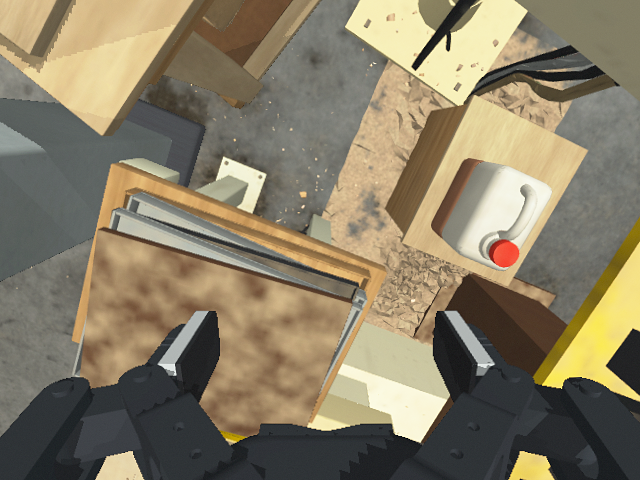

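The top view shows, on the board from left to right: drum_26 at (304,168), drum_64 on peg 2 at (334,181), drum_53 on peg 3 at (367,190), then empty pegs 4 at (405,212) and 5 at (449,228). Loose on the bench are drum_34 at (323,268) and drum_43 at (397,285). The turquoise decoy is at (235,201). Next I'll zoom in.

```bash
cat > h.py <<'E'
import numpy as np,cv2
from cell import robot,eyes
def K(f): return np.array([[f["fx"],0,f["cx"]],[0,f["fy"],f["cy"]],[0,0,1.]])
def D(f): return np.array([f["k1"],0,0,0,0.])
def back(f,uv,z):
    uv=np.array(uv,float).reshape(-1,1,2)
    n=cv2.undistortPoints(uv,K(f),D(f)).reshape(-1,2)
    T=np.array(f["camera_from_world"]);R=T[:3,:3];c=-R.T@T[:3,3]
    z=np.broadcast_to(z,len(n)); out=[]
    for a,zz in zip(n,z):
        d=R.T@np.array([a[0],a[1],1]); out.append(c+d*(zz-c[2])/d[2])
    return np.array(out)
def proj(f,P):
    T=np.array(f["camera_from_world"])
    return cv2.projectPoints(np.array(P,float).reshape(-1,1,3),cv2.Rodrigues(T[:3,:3])[0],T[:3,3],K(f),D(f))[0].reshape(-1,2)
E
python3 - <<'E'
import cv2
t=cv2.imread("pics/top0.png")[145:305,280:480]
cv2.imwrite("pics/topz.png",cv2.resize(t,None,fx=4,fy=3.75,interpolation=cv2.INTER_CUBIC)) if 0 else cv2.imwrite("pics/topz.png",cv2.resize(t[:150],None,fx=4,fy=4,interpolation=cv2.INTER_CUBIC))
s=cv2.imread("pics/scene0.png")[155:305,210:410]
cv2.imwrite("pics/scenez.png",cv2.resize(s,None,fx=4,fy=4,interpolation=cv2.INTER_CUBIC))
E
```

```text
(no output)
```

View pics/topz.png

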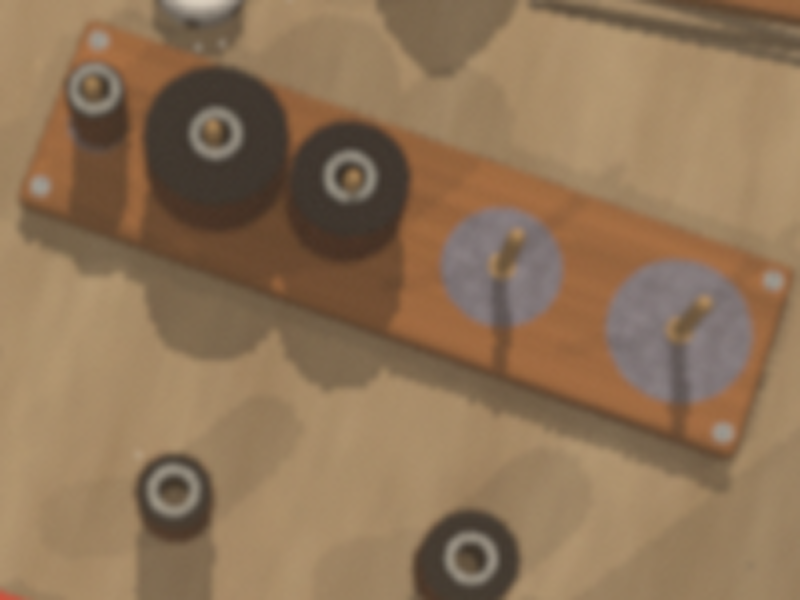

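View pics/scenez.png

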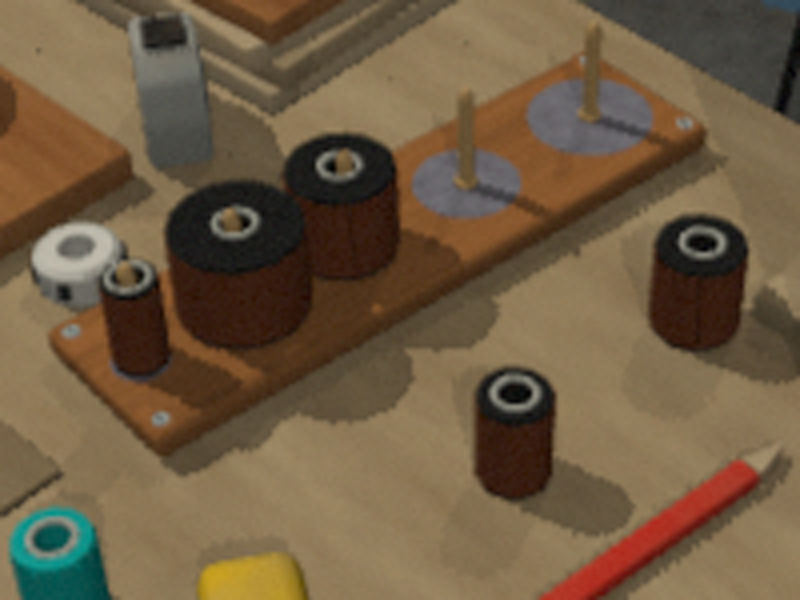

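The zooms give drum bore and felt disc centres in both views. I'll compute positions from these and cross-check them.

```bash
python3 - <<'E'
from h import *
ft=eyes.grab_frame("top");fs=eyes.grab_frame("scene")
n=["d26","d64","d53","disc4","disc5","d34","d43","tip4","tip5"]
z=[68,68,68,18,18,50,50,76,76]
t=np.array([(95,88),(216,133),(350,177),(502,267),(679,331),(174,491),(471,558),(517,235),(707,300)])
s=np.array([(129,277),(236,222),(341,164),(466,183),(590,117),(515,393),(702,243),(466,95),(593,27)])
T=back(ft,(t+.5)/4-.5+[280,145],z);S=back(fs,(s+.5)/4-.5+[210,155],z)
for i,k in enumerate(n): print(k,T[i].round(1),S[i].round(1))
P=np.diff(T[:5],axis=0)[:,:2];print(np.linalg.norm(P,axis=1)," want ~56 64.5 74 84.5",np.degrees(np.arctan2(-P[:,0],-P[:,1])))
P=np.diff(S[:5],axis=0)[:,:2];print(np.linalg.norm(P,axis=1))
# rigid fit
l=-np.array([0,56,120.5,194.5,279.])
for nm,X in(("T",T),("S",S),("avg",(T+S)/2)):
    # rows weighting discs
    A=[];b=[]
    for li,x in zip(l,X[:5]):
        A+=[[1,0,-li],[0,1,li]] if 0 else [[1,0,li,0],[0,1,0,li]]; b+=[x[0],x[1]]
    q=np.linalg.lstsq(np.array(A,float),np.array(b),rcond=None)[0]
    d=q[2:];print(nm,q,"len",np.linalg.norm(d),"ang of row y vs world y deg",np.degrees(np.arctan2(-d[0],d[1])))
    d/=np.linalg.norm(d);m=X[:5,:2].mean(0);print(np.round([m+d*(li-l.mean()) for li in l],1).tolist())
E
```

```text
d26 [602.1 -42.8  68. ] [601.9 -41.7  68. ]
d64 [580.  -94.8  68. ] [580.1 -94.5  68. ]
d53 [ 558.4 -152.    68. ] [ 559.  -152.3   68. ]
disc4 [ 528.4 -222.1   18. ] [ 529.3 -220.8   18. ]
disc5 [ 496.5 -300.2   18. ] [ 496.8 -298.5   18. ]
d34 [426.6 -72.   50. ] [427.5 -70.9  50. ]
d43 [ 393.8 -197.9   50. ] [ 394.2 -196.5   50. ]
tip4 [ 528.4 -221.6   76. ] [ 526.7 -216.8   76. ]
tip5 [ 497.6 -301.    76. ] [ 496.3 -296.    76. ]
[56.55037254 61.13869544 76.21075033 84.38562398]  want ~56 64.5 74 84.5 [23.04136249 20.67717354 23.20830216 22.20993893]
[57.12860262 61.5158652  74.63058463 84.28343705]
T [ 6.02171422e+02 -4.25062131e+01  3.77781689e-01  9.22202391e-01] len 0.9965822868005106 ang of row y vs world y deg -22.27653811898601
[[602.3, -42.1], [581.1, -93.9], [556.7, -153.6], [528.6, -222.1], [496.6, -300.3]]
S [ 6.02205422e+02 -4.21507475e+01  3.75309529e-01  9.18671345e-01] len 0.9923780943919097 ang of row y vs world y deg -22.22174036524217
[[602.6, -41.2], [581.4, -93.1], [557.0, -152.8], [529.0, -221.3], [497.1, -299.5]]
avg [ 6.02188422e+02 -4.23284803e+01  3.76545609e-01  9.20436868e-01] len 0.9944800768899323 ang of row y vs world y deg -22.249197156872167
[[602.5, -41.7], [581.3, -93.5], [556.8, -153.2], [528.8, -221.7], [496.8, -299.9]]
```

```bash
python3 - <<'E'
from h import *
ft=eyes.grab_frame("top");fs=eyes.grab_frame("scene");fw=eyes.grab_frame("wrist")
def tri(a,b):
    best=min(range(-200,500,2),key=lambda z:np.linalg.norm(back(ft,a,z)-back(fs,b,z)))
    return best,back(ft,a,best),back(fs,b,best)
print("cab corner",tri((520,235),(403,185)))
print("grey box top",tri((400,104),(250,160)), back(ft,(390,138),0))
print("ring",back(ft,(329,138),30))
T=np.array(fw["camera_from_world"]);R=T[:3,:3];c=-R.T@T[:3,3];print("wristcam",c)
s=robot.read_state();q=s["ee_rot"]
from scipy.spatial.transform import Rotation as Ro
Rt=Ro.from_quat(np.r_[q[1:],q[0]]).as_matrix();print(Rt.round(3));print("cam in tool",Rt.T@(c-s["position"]),s["position"],s["clock"])
E
```

```text
cab corner (-86, array([[ 498.15562484, -462.44975545,  -86.        ]]), array([[ 449.66372885, -471.5342926 ,  -86.        ]]))
grey box top (58, array([[ 718.08428105, -218.83278199,   58.        ]]), array([[ 709.09436234, -223.15007347,   58.        ]])) [[ 675.53502462 -203.84808202    0.        ]]
ring [[667.74579711 -88.94832859  30.        ]]
wristcam [ 291.51102697 -501.99270279  373.95377859]
[[ 0.924  0.383 -0.   ]
 [ 0.383 -0.924  0.   ]
 [ 0.    -0.    -1.   ]]
cam in tool [  77.15788259    0.38213369 -128.77405256] [ 220.07191453 -531.14340703  245.17904839] 0.4
```

```bash
python3 -m crank '[[[1,-0.48,0,0,0,0,1],[1,-0.48,0,0,0,0,1],[1,-0.48,0,0,0,0,1],[1,-0.48,0,0,0,0,1],[1,-0.48,0,0,0,0,1]]]' 40; python3 -m crank '[[[1,-0.48,0,0,0,0,1],[1,-0.48,0,0,0,0,1],[1,-0.48,0,0,0,0,1],[1,-0.48,0,0,0,0,1],[1,-0.48,0,0,0,0,1]]]'
python3 -m crank '[[[0,0,0,0,0,-9.04,1],[0,0,0,0,0,-9.04,1],[0,0,0,0,0,-9.04,1],[0,0,0,0,0,-9.04,1],[0,0,0,0,0,-9.04,1]]]'
cat >> h.py <<'E'
from scipy.spatial.transform import Rotation as Ro
def st():
    s=robot.read_state();q=s["ee_rot"];R=Ro.from_quat(np.r_[q[1:],q[0]]).as_matrix();return s,R,np.array(s["position"])
ROW=-22.25
def to(x,y,z,yaw=ROW):
    "rows in tool units to tcp target; yaw=angle of tool y in world deg"
    s,R,p=st(); d=R.T@(np.array([x,y,z])-p)
    t=np.radians(yaw); yv=np.array([np.cos(t),np.sin(t),0]);zv=np.array([0,0,-1.]);xv=np.cross(yv,zv)
    G=np.stack([xv,yv,zv],1); w=np.degrees(Ro.from_matrix(R.T@G).as_rotvec())
    print("clk %.2f"%s["clock"],"tcp",p.round(1),"units",(d/30).round(3),"turn",w.round(2),"gap",round(s["finger_gap"],1),"F",np.round(s["contact_force"],1))
E
python3 -c "
from h import *
to(558.6,-152.3,160)"
```

```text
clock: 1.02
position: [333.0, -405.7, 244.9]
ee_rot: [0.0, 0.981, 0.193, 0.0]
contact_force: [-0.5, -0.2, -0.3]
finger_gap: 85.0
clock: 1.65
position: [448.0, -277.9, 245.4]
ee_rot: [0.001, 0.981, 0.193, 0.001]
contact_force: [0.7, -1.2, 0.7]
finger_gap: 85.3
clock: 2.28
position: [449.9, -275.4, 245.5]
ee_rot: [0.001, 0.823, 0.568, 0.0]
contact_force: [0.5, -0.1, 0.2]
finger_gap: 85.4
clk 2.27 tcp [ 449.9 -275.4  245.5] units [5.126 1.922 2.852] turn [0.14 0.04 1.43] gap 85.4 F [ 0.5 -0.1  0.2]
```

```bash
python3 -m crank '[[[1,0.38,0,0,0,0.7,1],[1,0.38,0,0,0,0.7,1],[1,0.38,0,0,0,0,1],[1,0.38,0.3,0,0,0,1],[1,0.38,0.5,0,0,0,1]]]' 
python3 - <<'E'
from h import *
to(558.6,-152.3,160)
f=eyes.grab_frame("wrist");cv2.imwrite("pics/w1.png",f["img"][:,:,::-1])
E
```

```text
clock: 2.9
position: [561.4, -156.2, 222.9]
ee_rot: [0.003, 0.831, 0.556, 0.001]
contact_force: [0.9, 0.3, 0.5]
finger_gap: 85.3
clk 2.90 tcp [ 561.4 -156.2  222.9] units [ 0.086 -0.15   2.094] turn [ 0.39  0.07 -0.2 ] gap 85.3 F [0.9 0.3 0.5]
```

View pics/w1.png

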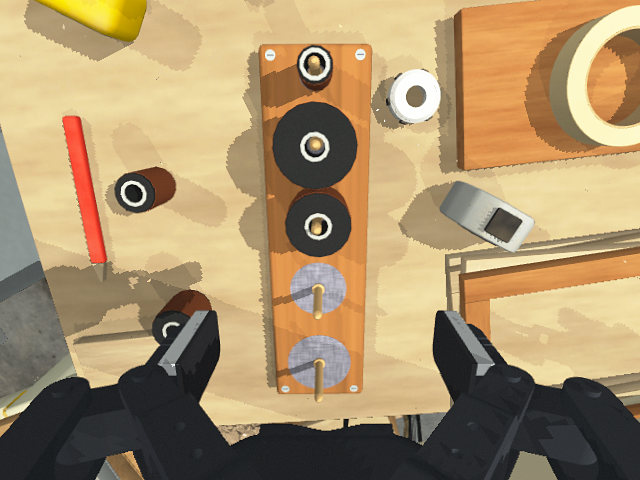

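The wrist view shows the row vertical in the image: drum_26 bore (315,67), drum_64 (316,146), drum_53 (317,226), disc 4 (318,289), disc 5 (319,361) and drum_34 (132,192). I'll compare these with the earlier fit.

```bash
python3 - <<'E'
from h import *
f=eyes.grab_frame("wrist")
img=f["img"][:,:,::-1]
print(back(f,[(315,67),(316,146),(317,226),(318,289),(319,361),(132,192)],[68,68,68,18,18,50]).round(1))
to(558.6,-152.3,53+0)
E
```

```text
[[ 602.5  -40.5   68. ]
 [ 582.4  -90.3   68. ]
 [ 559.6 -146.7   68. ]
 [ 530.3 -216.7   18. ]
 [ 499.7 -292.5   18. ]
 [ 428.6  -66.6   50. ]]
clk 3.00 tcp [ 561.3 -154.6  220.8] units [ 0.038 -0.126  5.592] turn [ 0.15  0.03 -0.03] gap 85.7 F [-0.2 -1.4 -0.1]
```

```bash
python3 -m crank '[[[0.05,-0.12,1,0,0,0,1],[0,0,1,0,0,0,1],[0,0,1,0,0,0,1],[0,0,0.6,0,0,0,1],[0,0,0,0,0,0,1]]]' 
python3 - <<'E'
from h import *
to(558.8,-151.2,42)
f=eyes.grab_frame("wrist");cv2.imwrite("pics/w2.png",f["img"][:,:,::-1])
E
```

```text
clock: 3.62
position: [558.1, -154.5, 111.9]
ee_rot: [0.003, 0.83, 0.557, 0.0]
contact_force: [-0.3, 0.2, 0.2]
finger_gap: 85.4
clk 3.62 tcp [ 558.1 -154.5  111.9] units [ 0.115 -0.033  2.331] turn [ 0.3   0.14 -0.01] gap 85.4 F [-0.3  0.2  0.2]
```

View pics/w2.png

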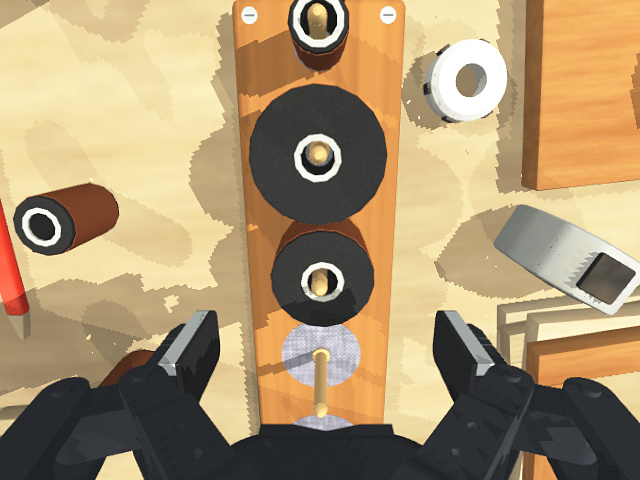

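```bash
python3 - <<'E'
from h import *
f=eyes.grab_frame("wrist")
cv2.imwrite("pics/w2z.png",cv2.resize(f["img"][120:320,240:400,::-1],None,fx=3,fy=3,interpolation=cv2.INTER_CUBIC))
print(back(f,[(318,157),(322,282),(321,356)],[68,68,18]).round(1))
for n,x,y in(("64",581.3,-93.5),("53",556.8,-153.2)): print(n,"drum top c",proj(f,[[x,y,68]]),"tip",proj(f,[[x,y,76]]))
E
```

```text
[[ 581.1  -94.1   68. ]
 [ 559.1 -152.1   68. ]
 [ 528.7 -223.5   18. ]]
64 drum top c [[318.01307194 155.58737179]] tip [[317.75103359 156.84699071]]
53 drum top c [[318.59010609 285.51884209]] tip [[318.38229422 292.13692216]]
```

View pics/w2z.png

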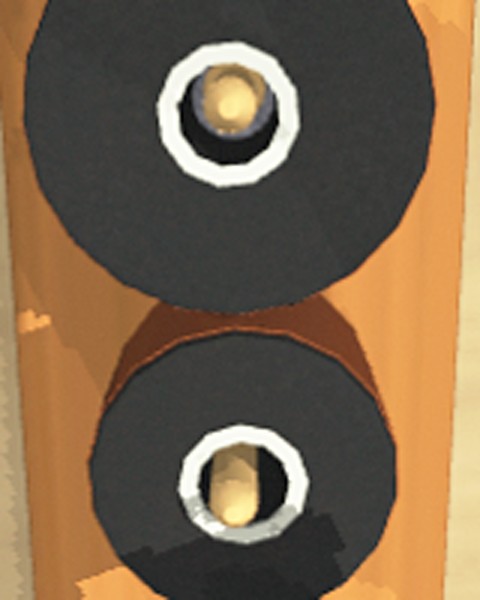

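```bash
python3 -m crank '[[[0.08,-0.03,1,0.3,0,0,1],[0,0,1,0,0,0,1],[0,0,0.33,0,0,0,1],[0,0,0,0,0,0,1]]]' 
python3 - <<'E'
from h import *
to(559,-152.1,42)
f=eyes.grab_frame("wrist");cv2.imwrite("pics/w3.png",f["img"][:,:,::-1])
E
```

```text
clock: 4.22
position: [564.2, -154.5, 48.4]
ee_rot: [0.007, 0.83, 0.557, 0.004]
contact_force: [-0.6, 0.6, 0.2]
finger_gap: 85.5
clk 4.22 tcp [ 564.2 -154.5   48.4] units [ 0.008 -0.193  0.212] turn [ 0.93  0.05 -0.04] gap 85.5 F [-0.6  0.6  0.2]
```

View pics/w3.png

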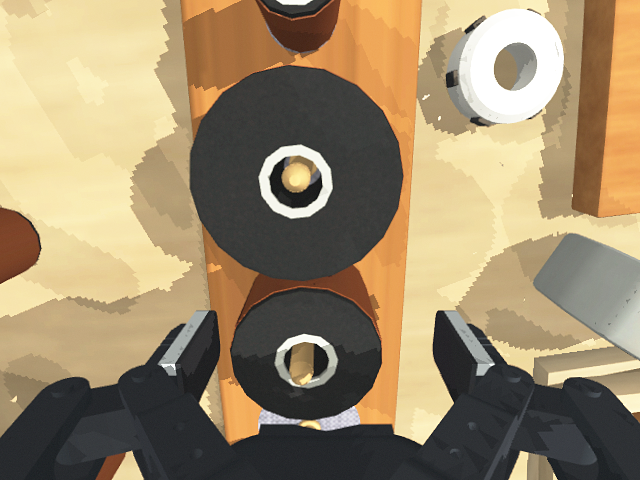

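```bash
python3 -m crank '[[[0,-0.19,0.1,0.9,0,0,1],[0,0,0.1,0,0,0,1],[0,0,0,0,0,0,1]]]' 
python3 - <<'E'
from h import *
to(559,-152.1,42)
E
```

```text
clock: 4.65
position: [560.3, -152.8, 45.0]
ee_rot: [0.002, 0.83, 0.557, 0.001]
contact_force: [0.7, 0.3, 0.3]
finger_gap: 85.5
clk 4.65 tcp [ 560.3 -152.8   45. ] units [ 0.003 -0.049  0.101] turn [ 0.29  0.02 -0.04] gap 85.5 F [0.7 0.3 0.3]
```

```bash
python3 -m crank '[[[0,-0.05,0.1,0.3,0,0,0.65],[0,0,0,0,0,0,0.4],[0,0,0,0,0,0,0.4],[0,0,0,0,0,0,0.4],[0,0,0,0,0,0,0.4]]]' 60
python3 - <<'E'
from h import *
to(559,-152.1,42)
f=eyes.grab_frame("wrist");cv2.imwrite("pics/w4.png",f["img"][:,:,::-1])
E
```

```text
clock: 5.28
position: [559.1, -152.2, 42.4]
ee_rot: [0.0, 0.83, 0.557, -0.0]
contact_force: [-0.4, -0.7, 1.3]
finger_gap: 51.8
clk 5.28 tcp [ 559.1 -152.2   42.4] units [ 0.001 -0.005  0.015] turn [ 0.    0.02 -0.03] gap 51.8 F [-0.4 -0.7  1.3]
```

View pics/w4.png

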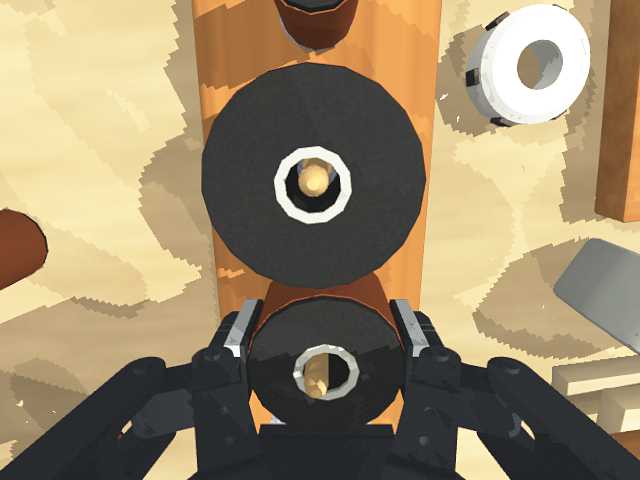

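```bash
python3 -m crank '[[[0,-0.07,-0.1,0,0,0,0.4],[0,0,-0.3,0,0,0,0.4],[0,0,-0.3,0,0,0,0.4],[0,0,0,0,0,0,0.4]]]' 
python3 - <<'E'
from h import *
to(557,-151.2,120)
E
```

```text
clock: 5.82
position: [556.7, -151.2, 64.6]
ee_rot: [-0.0, 0.83, 0.557, -0.0]
contact_force: [0.3, 0.4, -1.2]
finger_gap: 51.8
clk 5.83 tcp [ 556.7 -151.2   64.6] units [ 0.003  0.006 -1.846] turn [-0.03  0.02 -0.03] gap 51.8 F [ 0.3  0.4 -1.2]
```

```bash
python3 -m crank '[[[0,0,-0.5,0,0,0,0.4],[0,0,-0.5,0,0,0,0.4],[0,0,-0.5,0,0,0,0.4],[0,0,-0.5,0,0,0,0.4],[0,0,0,0,0,0,0.4]]]' 
python3 - <<'E'
from h import *
to(528.8,-220.7,130)
E
```

```text
clock: 6.45
position: [557.4, -151.4, 130.2]
ee_rot: [0.001, 0.83, 0.557, 0.001]
contact_force: [0.5, 0.1, -2.1]
finger_gap: 51.7
clk 6.45 tcp [ 557.4 -151.4  130.2] units [-2.498 -0.006  0.006] turn [ 0.12  0.01 -0.03] gap 51.7 F [ 0.5  0.1 -2.1]
```

```bash
python3 -m crank '[[[-0.6,0,0,0,0,0,0.4],[-0.7,0,0,0,0,0,0.4],[-0.7,0,0,0,0,0,0.4],[-0.4,0,0,0,0,0,0.4],[0,0,0,0,0,0,0.4]]]' 
python3 - <<'E'
from h import *
to(528.8,-220.7,110)
for n in("top","wrist","scene"):
  f=eyes.grab_frame(n);cv2.imwrite(f"pics/{n}5.png",f["img"][:,:,::-1])
  if n!="wrist":
    b=(335,150) if n=="top" else (260,110)
    cv2.imwrite(f"pics/{n}5z.png",cv2.resize(f["img"][b[1]:b[1]+120,b[0]:b[0]+160,::-1],None,fx=4,fy=4,interpolation=cv2.INTER_CUBIC))
E
```

```text
clock: 7.08
position: [526.0, -222.5, 127.7]
ee_rot: [-0.001, 0.83, 0.557, -0.002]
contact_force: [-0.2, 0.3, -1.1]
finger_gap: 51.9
clk 7.08 tcp [ 526.  -222.5  127.7] units [0.093 0.065 0.588] turn [-0.21  0.08 -0.05] gap 51.9 F [-0.2  0.3 -1.1]
```

View pics/wrist5.png

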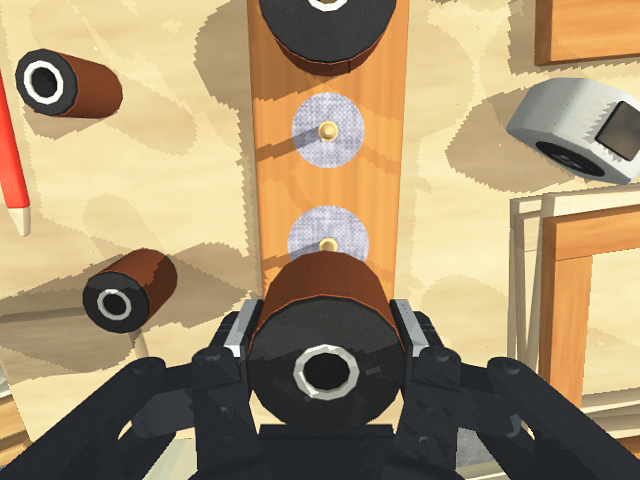

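View pics/scene5z.png

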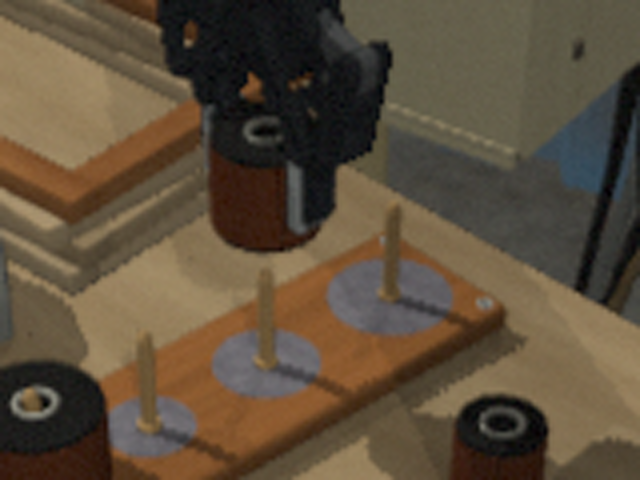

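View pics/top5z.png

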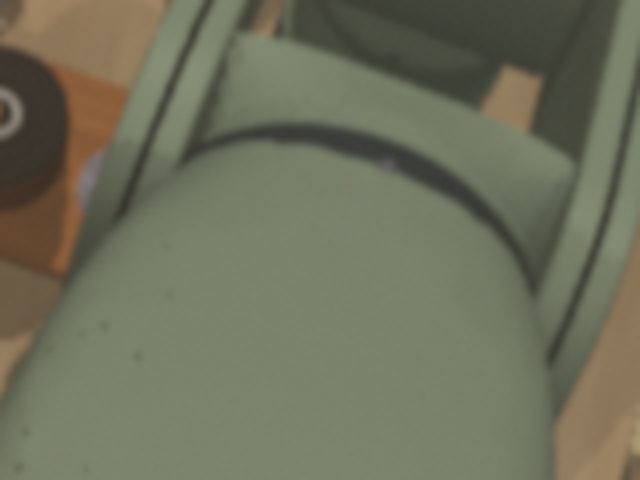

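```bash
python3 - <<'E'
from h import *
to(528.8,-220.7,110)
f=eyes.grab_frame("wrist")
s,R,p=st();z=p[2]+25.6
b=back(f,[(326,369),(328,130.5),(328,131)],[z,18,76]);print(b.round(1))
u=np.array([.3786,.9255,0])
for q in b[1:]: print("peg4",(q-74*u).round(1),"drum-peg4 in tool units",((R.T@((q-74*u)-b[0]))/30).round(3))
E
```

```text
clk 7.22 tcp [ 526.7 -221.3  127.9] units [0.046 0.057 0.597] turn [-0.18  0.06  0.06] gap 52.1 F [ 0.2  0.5 -0.4]
[[ 528.5 -220.1  153.6]
 [ 557.2 -151.6   18. ]
 [ 557.1 -151.6   76. ]]
peg4 [ 529.1 -220.1   18. ] drum-peg4 in tool units [0.013 0.031 4.521]
peg4 [ 529.1 -220.1   76. ] drum-peg4 in tool units [0.008 0.024 2.588]
```

```bash
python3 -m crank '[[[0.03,0.04,0,0,0,0,0.4],[0,0,0.4,0,0,0,0.4],[0,0,0.4,0,0,0,0.4],[0,0,0,0,0,0,0.4]]]' 
python3 - <<'E'
from h import *
to(528.8,-220.4,42.5)
E
```

```text
clock: 7.78
position: [528.6, -219.2, 101.8]
ee_rot: [-0.001, 0.829, 0.559, -0.001]
contact_force: [0.4, 0.4, -0.9]
finger_gap: 51.7
clk 7.78 tcp [ 528.6 -219.2  101.8] units [-0.033  0.029  1.977] turn [-0.23  0.05  0.21] gap 51.7 F [ 0.4  0.4 -0.9]
```

```bash
python3 -m crank '[[[-0.03,0.03,0.2,0,0,0.2,0.4],[0,0,0.4,0,0,0,0.4],[0,0,0.4,0,0,0,0.4],[0,0,0,0,0,0,0.4]]]' 
python3 - <<'E'
from h import *
to(528.8,-220.4,42.5)
f=eyes.grab_frame("wrist");cv2.imwrite("pics/w6.png",f["img"][:,:,::-1])
E
```

```text
clock: 8.28
position: [528.8, -220.4, 69.3]
ee_rot: [-0.002, 0.83, 0.557, -0.002]
contact_force: [0.8, 0.5, -1.7]
finger_gap: 52.0
clk 8.28 tcp [ 528.8 -220.4   69.3] units [0.001 0.004 0.892] turn [-0.27  0.05 -0.01] gap 52.0 F [ 0.8  0.5 -1.7]
```

View pics/w6.png

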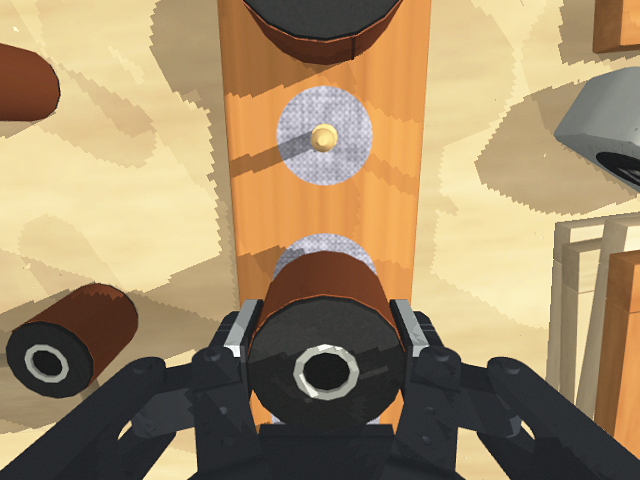

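The underside is now below the peg tip and there is no contact force, so the peg is in the bore. I'll lower it to the board.

```bash
python3 -m crank '[[[0,0,0.3,0,0,0,0.4],[0,0,0.3,0,0,0,0.4],[0,0,0.15,0,0,0,0.4],[0,0,0,0,0,0,0.4]]]' 
python3 - <<'E'
from h import *
to(528.8,-220.4,42.5)
E
```

```text
clock: 8.82
position: [529.5, -220.7, 46.2]
ee_rot: [-0.001, 0.83, 0.557, -0.001]
contact_force: [-0.5, 0.5, -1.0]
finger_gap: 52.2
clk 8.82 tcp [ 529.5 -220.7   46.2] units [ 0.001 -0.027  0.123] turn [-0.14  0.06 -0.  ] gap 52.2 F [-0.5  0.5 -1. ]
```

```bash
python3 -m crank '[[[0,-0.02,0.1,0,0,0,0.4],[0,0,0.03,0,0,0,0.4],[0,0,0,0,0,0,0.75],[0,0,0,0,0,0,0.85],[0,0,0,0,0,0,1]]]' 
python3 -m crank '[[[0,0,0,0,0,0,1],[0,0,0,0,0,0,1],[0,0,-0.5,0,0,0,1],[0,0,-0.5,0,0,0,1],[0,0,-0.7,0,0,0,1]]]' 
python3 -m crank '[[[0,0,-0.7,0,0,0,1],[0,0,-0.3,0,0,0,1],[0,0,0,0,0,0,1]]]' 
python3 - <<'E'
from h import *
to(580.1,-94.5,130)
f=eyes.grab_frame("wrist");cv2.imwrite("pics/w7.png",f["img"][:,:,::-1])
E
```

```text
clock: 9.45
position: [529.8, -220.9, 43.3]
ee_rot: [0.0, 0.83, 0.557, -0.0]
contact_force: [0.7, 0.1, 0.1]
finger_gap: 85.6
clock: 10.07
position: [529.4, -220.6, 96.6]
ee_rot: [-0.0, 0.83, 0.557, -0.001]
contact_force: [-1.2, 0.2, 0.8]
finger_gap: 85.8
clock: 10.45
position: [530.8, -221.2, 132.0]
ee_rot: [0.003, 0.83, 0.557, 0.001]
contact_force: [0.2, 0.9, 0.3]
finger_gap: 85.4
clk 10.45 tcp [ 530.8 -221.2  132. ] units [ 4.532 -0.079  0.062] turn [ 0.31  0.07 -0.  ] gap 85.4 F [0.2 0.9 0.3]
```

View pics/w7.png

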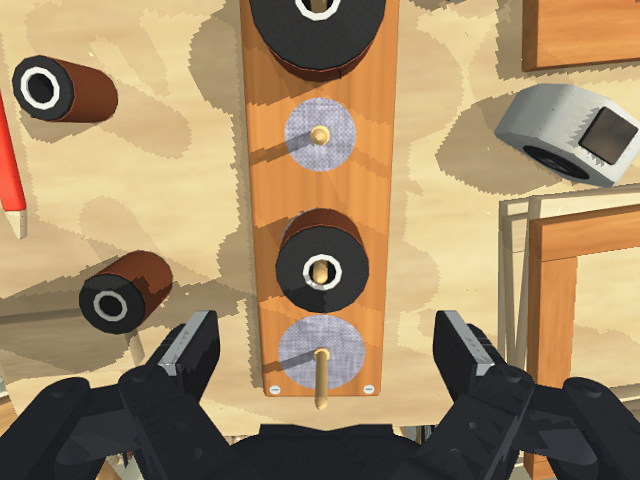

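drum_53 stands on peg 4 with its bore at (322,271), round the peg. Now drum_64.

```bash
python3 -m crank '[[[1,-0.02,0,0.3,0,0,1],[1,-0.02,0,0,0,0,1],[1,-0.02,0,0,0,0,1],[1,0,0,0,0,0,1],[0.4,0,0,0,0,0,1]]]' 
python3 -m crank '[[[0,0,0,0,0,0,1]]]' 
python3 - <<'E'
from h import *
to(580.1,-94.5,42.5)
f=eyes.grab_frame("wrist");cv2.imwrite("pics/w8.png",f["img"][:,:,::-1])
E
```

```text
clock: 11.12
position: [577.5, -95.5, 126.7]
ee_rot: [-0.003, 0.831, 0.556, -0.004]
contact_force: [-0.1, -0.2, 1.1]
finger_gap: 85.0
clock: 11.25
position: [577.2, -95.2, 126.1]
ee_rot: [-0.004, 0.831, 0.557, -0.004]
contact_force: [-0.4, 0.2, -0.5]
finger_gap: 85.1
clk 11.25 tcp [577.2 -95.2 126.1] units [0.067 0.11  2.784] turn [-0.62  0.2  -0.09] gap 85.1 F [-0.4  0.2 -0.5]
```

View pics/w8.png

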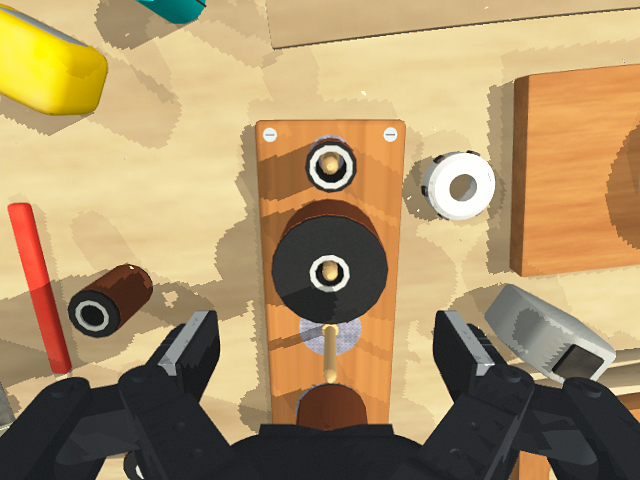

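```bash
python3 - <<'E'
from h import *
f=eyes.grab_frame("wrist")
b=back(f,[(329.5,272),(330,269),(331,165)],[68,75,68]);print("d64",b[0],"peg2",b[1],"d26",b[2])
to(b[0][0],b[0][1],42.5)
E
python3 -m crank '[[[0.06,0.08,0.5,-0.6,0.2,0,1],[0,0,0.5,0,0,0,1],[0,0,0,0,0,0,1]]]'
python3 - <<'E'
from h import *
to(580.1,-94.5,42.5)
E
```

```text
d64 [580.14069691 -94.03063262  68.        ] peg2 [582.08284268 -90.00413323  75.        ] d26 [602.31157925 -41.59540226  68.        ]
clk 11.35 tcp [577.  -96.1 126.3] units [0.113 0.101 2.791] turn [-0.6   0.2  -0.17] gap 85.2 F [ 0.4 -0.2  0.6]
clock: 11.72
position: [578.8, -98.1, 95.3]
ee_rot: [0.0, 0.832, 0.555, -0.0]
contact_force: [-0.0, 0.5, 0.3]
finger_gap: 85.7
clk 11.72 tcp [578.8 -98.1  95.3] units [ 0.129 -0.006  1.76 ] turn [-0.    0.05 -0.35] gap 85.7 F [-0.   0.5  0.3]
```

```bash
python3 -m crank '[[[0.12,0,0.3,0,0,-0.3,1],[0,0,0.5,0,0,0,1],[0,0,0.2,0,0,0,1],[0,0,0,0,0,0,1]]]'
python3 - <<'E'
from h import *
to(580.1,-94.3,42.5)
f=eyes.grab_frame("wrist");cv2.imwrite("pics/w9.png",f["img"][:,:,::-1])
E
```

```text
clock: 12.22
position: [580.4, -95.2, 63.5]
ee_rot: [0.0, 0.831, 0.557, -0.0]
contact_force: [-0.1, 0.1, 0.0]
finger_gap: 85.0
clk 12.22 tcp [580.4 -95.2  63.5] units [ 0.023 -0.022  0.701] turn [ 0.02  0.05 -0.06] gap 85.0 F [-0.1  0.1  0. ]
```

View pics/w9.png

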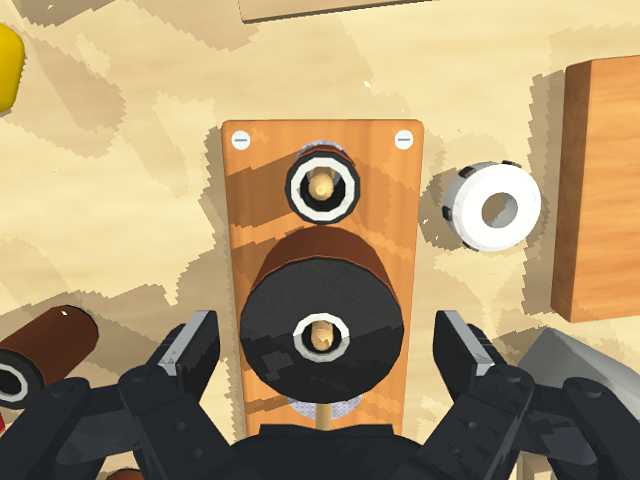

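```bash
python3 -m crank '[[[0.02,-0.04,0.35,0,0,0,1],[0,0,0.25,0,0,0,1],[0,0,0.05,0,0,0,1],[0,0,0,0,0,0,0.95]]]'
python3 - <<'E'
from h import *
to(580.1,-94.3,42.5)
E
```

```text
clock: 12.78
position: [580.0, -94.1, 43.4]
ee_rot: [0.001, 0.831, 0.557, 0.0]
contact_force: [-0.1, 0.6, -0.4]
finger_gap: 81.1
clk 12.78 tcp [580.  -94.1  43.4] units [-0.005  0.005  0.029] turn [ 0.1   0.03 -0.06] gap 81.1 F [-0.1  0.6 -0.4]
```

```bash
python3 -m crank '[[[0,0,0,0,0,0,0.5],[0,0,0,0,0,0,0.5],[0,0,0,0,0,0,0.5],[0,0,0,0,0,0,0.5]]]' 60
python3 - <<'E'
from h import *
to(580.1,-94.3,42.5)
f=eyes.grab_frame("wrist");cv2.imwrite("pics/w10.png",f["img"][:,:,::-1])
E
```

```text
clock: 13.28
position: [580.5, -94.2, 44.0]
ee_rot: [0.001, 0.831, 0.557, 0.001]
contact_force: [-0.4, -0.2, -0.7]
finger_gap: 61.7
clk 13.28 tcp [580.5 -94.2  44. ] units [-0.008 -0.011  0.051] turn [ 0.19  0.01 -0.06] gap 61.7 F [-0.4 -0.2 -0.7]
```

View pics/w10.png

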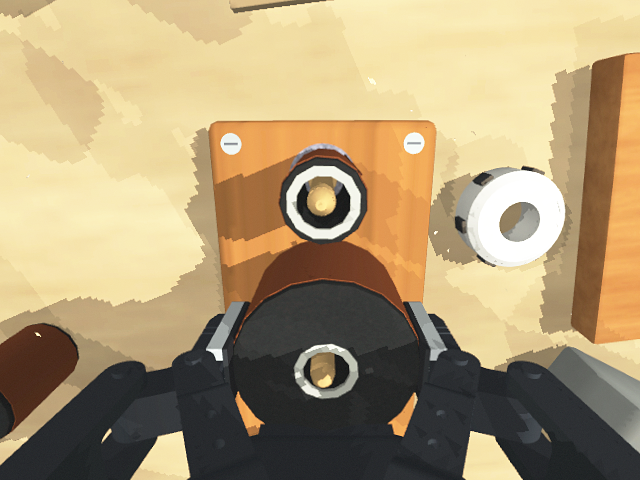

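```bash
python3 -m crank '[[[0,0,-0.2,0,0,0,0.5],[0,0,-0.4,0,0,0,0.5],[0,0,-0.4,0,0,0,0.5],[0,0,0,0,0,0,0.5]]]' 
python3 - <<'E'
from h import *
to(580.5,-94.2,150)
E
```

```text
clock: 13.82
position: [580.4, -94.2, 76.2]
ee_rot: [0.001, 0.831, 0.557, 0.001]
contact_force: [0.1, -0.4, -1.7]
finger_gap: 61.9
clk 13.82 tcp [580.4 -94.2  76.2] units [-0.     0.012 -2.459] turn [ 0.19  0.01 -0.07] gap 61.9 F [ 0.1 -0.4 -1.7]
```

```bash
python3 -m crank '[[[0,0,-0.6,0,0,0,0.5],[0,0,-0.7,0,0,0,0.5],[0,0,-0.7,0,0,0,0.5],[0,0,-0.4,0,0,0,0.5],[0,0,0,0,0,0,0.5]]]' 
python3 -m crank '[[[-0.7,0,0,0,0,0,0.5],[-0.8,0,0,0,0,0,0.5],[-0.8,0,0,0,0,0,0.5],[-0.8,0,0,0,0,0,0.5],[-0.8,0,0,0,0,0,0.5]]]' 
python3 - <<'E'
from h import *
to(497,-298.8,130)
E
```

```text
clock: 14.45
position: [579.0, -93.9, 149.7]
ee_rot: [0.001, 0.831, 0.557, -0.0]
contact_force: [-0.3, -0.2, -1.4]
finger_gap: 61.6
clock: 15.08
position: [529.0, -207.1, 145.0]
ee_rot: [-0.003, 0.83, 0.558, -0.004]
contact_force: [0.3, -0.8, -2.0]
finger_gap: 61.8
clk 15.07 tcp [ 529.  -207.1  145. ] units [-3.232  0.17   0.508] turn [-0.49  0.2   0.07] gap 61.8 F [ 0.3 -0.8 -2. ]
```

```bash
python3 -m crank '[[[-0.8,0.08,0,-0.5,0.2,0,0.5],[-0.8,0.08,0,0,0,0,0.5],[-0.8,0,0,0,0,0,0.5],[-0.5,0,0,0,0,0,0.5],[0,0,0,0,0,0,0.5]]]' 
python3 - <<'E'
from h import *
to(497,-298.8,130)
f=eyes.grab_frame("wrist");cv2.imwrite("pics/w11.png",f["img"][:,:,::-1])
f=eyes.grab_frame("scene");cv2.imwrite("pics/s11.png",f["img"][:,:,::-1])
E
```

```text
clock: 15.7
position: [493.2, -296.2, 140.2]
ee_rot: [-0.004, 0.831, 0.556, -0.003]
contact_force: [-0.5, 0.9, -1.8]
finger_gap: 62.1
clk 15.70 tcp [ 493.2 -296.2  140.2] units [-0.032  0.155  0.338] turn [-0.55  0.02 -0.23] gap 62.1 F [-0.5  0.9 -1.8]
```

View pics/w11.png

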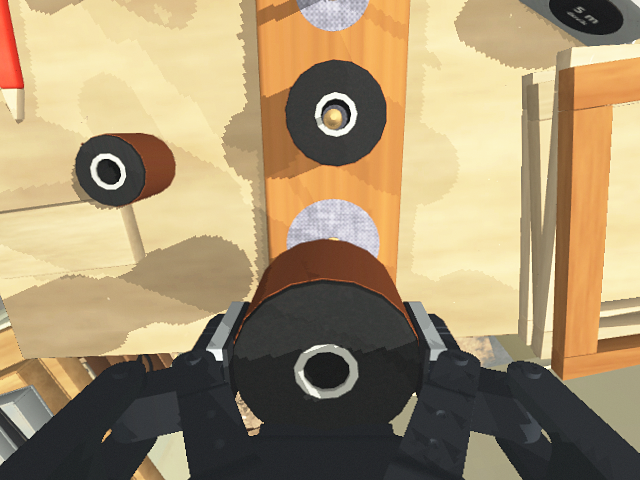

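View pics/s11.png

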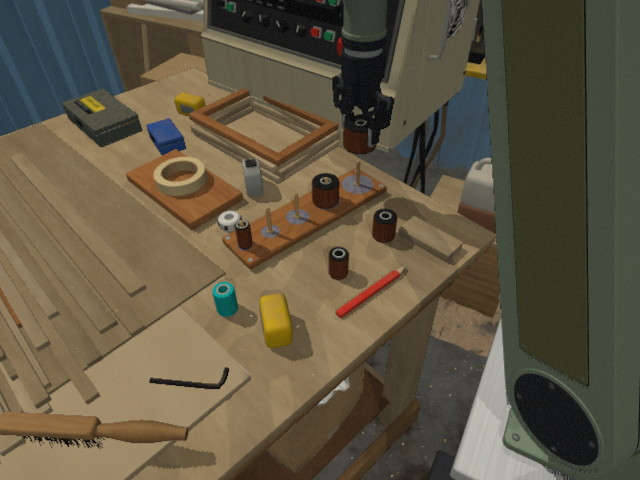

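```bash
python3 -m crank '[[[-0.03,0.15,0.3,-0.5,0,-0.2,0.5],[0,0,0,0,0,0,0.5]]]' 
python3 - <<'E'
from h import *
to(497,-298.8,130)
f=eyes.grab_frame("wrist");cv2.imwrite("pics/w12.png",f["img"][:,:,::-1])
E
```

```text
clock: 16.05
position: [498.2, -296.3, 130.5]
ee_rot: [-0.0, 0.829, 0.559, 0.0]
contact_force: [1.1, 0.1, -1.2]
finger_gap: 62.0
clk 16.05 tcp [ 498.2 -296.3  130.5] units [-0.092 -0.006  0.018] turn [-0.03 -0.02  0.17] gap 62.0 F [ 1.1  0.1 -1.2]
```

View pics/w12.png

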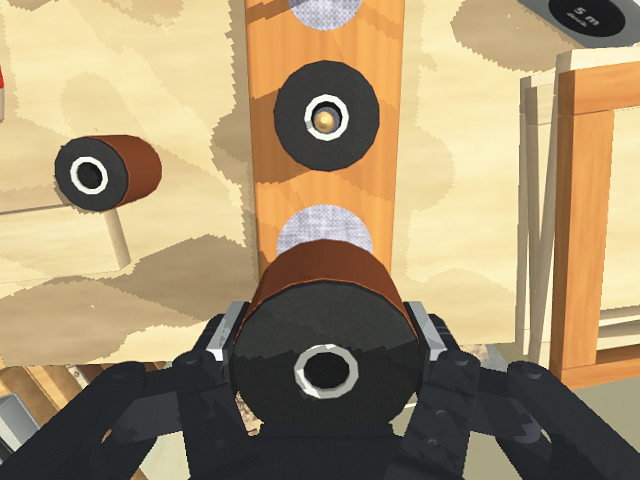

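```bash
python3 - <<'E'
from h import *
to(497,-298.8,130)
f=eyes.grab_frame("wrist")
s,R,p=st();z=p[2]+24
b=back(f,[(326,370),(324,121),(327,117.5)],[z,75,68]);print(b.round(1))
u=np.array([.3786,.9255,0])
q=b[1]; print("peg5",(q-84.5*u).round(1),"units",((R.T@((q-84.5*u)-b[0]))/30).round(3))
# felt disc5 arc check: project disc rim
for c in ((497.0,-298.8),tuple((q-84.5*u)[:2])):
    P=proj(f,[[c[0]+32*np.cos(a),c[1]+32*np.sin(a),18] for a in np.radians(np.arange(-22.25,158,30))]);print(P.round(0).tolist())
E
```

```text
clk 16.10 tcp [ 498.4 -296.4  131. ] units [-0.091 -0.014  0.034] turn [ 0.02 -0.02  0.17] gap 61.9 F [-0.3  0.6 -1.9]
[[ 499.6 -296.5  155.3]
 [ 528.8 -221.7   75. ]
 [ 530.8 -220.6   68. ]]
peg5 [ 496.8 -300.    75. ] units [-0.143 -0.046  2.678]
[[370.0, 250.0], [365.0, 228.0], [348.0, 211.0], [324.0, 204.0], [300.0, 211.0], [283.0, 228.0], [277.0, 250.0]]
[[371.0, 252.0], [365.0, 230.0], [348.0, 212.0], [324.0, 206.0], [300.0, 212.0], [283.0, 229.0], [278.0, 252.0]]
```

```bash
python3 -m crank '[[[-0.115,-0.03,0.3,0,0,0.1,0.5],[0,0,0.4,0,0,0,0.5],[0,0,0,0,0,0,0.5]]]' 
python3 - <<'E'
from h import *
to(497,-299.2,44)
E
```

```text
clock: 16.52
position: [496.3, -299.2, 108.8]
ee_rot: [0.0, 0.83, 0.558, 0.0]
contact_force: [-0.0, 0.2, -1.5]
finger_gap: 62.0
clk 16.52 tcp [ 496.3 -299.2  108.8] units [0.008 0.022 2.159] turn [ 0.03 -0.01  0.1 ] gap 62.0 F [-0.   0.2 -1.5]
```

Underside at about 83 mm, just above the peg tip. Lowering gently.

```bash
python3 -m crank '[[[0,0.015,0.3,0,0,0,0.5],[0,0,0.3,0,0,0,0.5],[0,0,0.3,0,0,0,0.5],[0,0,0,0,0,0,0.5]]]' 
python3 - <<'E'
from h import *
to(497,-299.2,44)
E
```

```text
clock: 17.02
position: [496.6, -299.4, 79.5]
ee_rot: [-0.0, 0.83, 0.558, 0.0]
contact_force: [0.8, -0.1, -1.2]
finger_gap: 61.8
clk 17.02 tcp [ 496.6 -299.4   79.5] units [0.009 0.009 1.183] turn [-0.   -0.02  0.09] gap 61.8 F [ 0.8 -0.1 -1.2]
```

```bash
python3 -m crank '[[[0,0,0.4,0,0,0,0.5],[0,0,0.4,0,0,0,0.5],[0,0,0.25,0,0,0,0.5],[0,0,0,0,0,0,0.5]]]' 
python3 - <<'E'
from h import *
to(497,-299.2,44)
E
```

```text
clock: 17.52
position: [496.7, -299.4, 45.7]
ee_rot: [-0.0, 0.83, 0.558, 0.0]
contact_force: [-0.4, -1.2, -0.1]
finger_gap: 62.0
clk 17.52 tcp [ 496.7 -299.4   45.7] units [0.008 0.007 0.056] turn [-0.01 -0.02  0.09] gap 62.0 F [-0.4 -1.2 -0.1]
```

```bash
python3 -m crank '[[[0,0,0.05,0,0,0,0.5],[0,0,0,0,0,0,0.8],[0,0,0,0,0,0,0.9],[0,0,0,0,0,0,1],[0,0,0,0,0,0,1]]]' 
python3 -m crank '[[[0,0,-0.5,0,0,0,1],[0,0,-0.6,0,0,0,1],[0,0,-0.8,0,0,0,1],[0,0,-0.8,0,0,0,1],[0,0,0,0,0,0,1]]]' 
python3 - <<'E'
from h import *
to(427,-71.5,130)
f=eyes.grab_frame("wrist");cv2.imwrite("pics/w13.png",f["img"][:,:,::-1])
E
```

```text
clock: 18.15
position: [498.0, -300.2, 45.9]
ee_rot: [0.002, 0.83, 0.558, 0.001]
contact_force: [0.1, 0.7, 0.1]
finger_gap: 85.1
clock: 18.77
position: [498.5, -300.5, 133.4]
ee_rot: [0.004, 0.83, 0.558, 0.002]
contact_force: [0.3, 0.4, 0.7]
finger_gap: 85.0
clk 18.77 tcp [ 498.5 -300.5  133.4] units [ 6.171 -5.087  0.066] turn [0.45 0.06 0.09] gap 85.0 F [0.3 0.4 0.7]
```

View pics/w13.png

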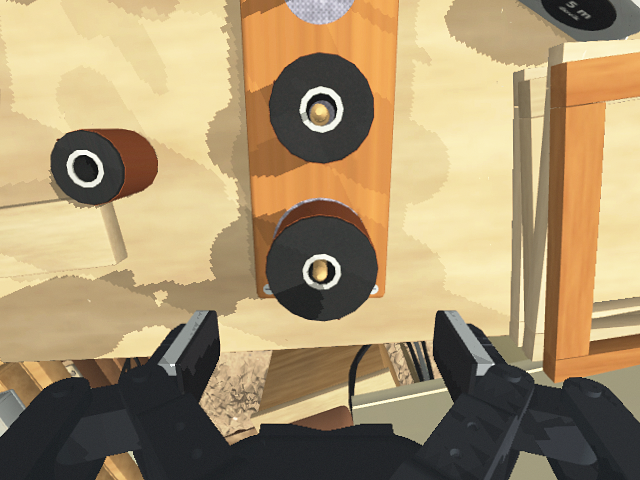

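drum_64 stands on peg 5 with its bore at (321,271). drum_43 is nearest, so it goes next.

```bash
python3 -c "
from h import *
to(394,-197.2,130)"
python3 -m crank '[[[0.4,-0.8,0,0.4,0,0,1],[0.4,-0.8,0,0,0,0,1],[0.4,-0.8,0,0,0,0,0.75],[0.4,-0.8,0,0,0,0,0.75],[0.2,-0.6,0,0,0,0,0.75]]]' 
python3 - <<'E'
from h import *
to(394,-197.2,100)
f=eyes.grab_frame("wrist");cv2.imwrite("pics/w14.png",f["img"][:,:,::-1])
E
```

```text
clk 18.82 tcp [ 497.8 -300.1  132.1] units [ 1.871 -4.497  0.045] turn [0.31 0.04 0.09] gap 85.4 F [0.  0.1 0.1]
clock: 19.45
position: [407.8, -203.5, 127.5]
ee_rot: [-0.004, 0.83, 0.558, -0.003]
contact_force: [0.4, 0.0, 0.1]
finger_gap: 63.7
clk 19.45 tcp [ 407.8 -203.5  127.5] units [ 0.02  -0.496  0.92 ] turn [-0.6  -0.02  0.04] gap 63.7 F [0.4 0.  0.1]
```

View pics/w14.png

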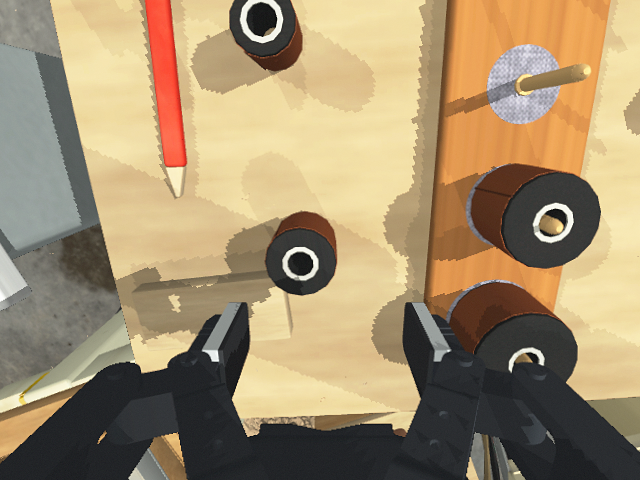

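```bash
python3 - <<'E'
from h import *
f=eyes.grab_frame("wrist")
b=back(f,[(300,263),(262,20)],50);print(b.round(1))
to(b[0][0],b[0][1],100); print("block",back(f,[(135,285),(265,272),(292,335)],20).round(0).tolist())
E
python3 -m crank '[[[0,-0.4,0.4,-0.6,0,0,0.75],[0,-0.09,0.4,0,0,0,0.75],[0,0,0,0,0,0,0.75]]]'
python3 - <<'E'
from h import *
to(394.2,-197.2,28)
f=eyes.grab_frame("wrist");cv2.imwrite("pics/w15.png",f["img"][:,:,::-1])
E
```

```text
[[ 391.3 -195.    50. ]
 [ 424.5  -69.8   50. ]]
clk 19.55 tcp [ 407.  -203.1  127.4] units [ 0.052 -0.575  0.922] turn [-0.69 -0.03  0.05] gap 64.2 F [-0.6 -1.2 -0.6]
block [[270.0, -176.0, 20.0], [360.0, -201.0, 20.0], [357.0, -253.0, 20.0]]
clock: 19.92
position: [395.0, -198.8, 102.1]
ee_rot: [0.0, 0.83, 0.558, 0.0]
contact_force: [-0.6, 0.1, 0.2]
finger_gap: 64.0
clk 19.93 tcp [ 395.  -198.8  102.1] units [ 0.04  -0.045  2.47 ] turn [ 0.02 -0.01  0.05] gap 64.0 F [-0.6  0.1  0.2]
```

View pics/w15.png

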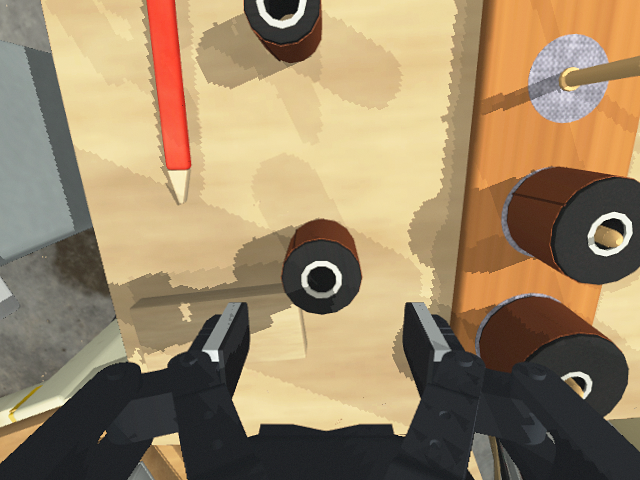

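```bash
python3 - <<'E'
from h import *
f=eyes.grab_frame("wrist")
b=back(f,[(321,280)],50);print(b.round(1))
to(b[0][0],b[0][1],32)
E
python3 -m crank '[[[0.05,-0.05,0.5,0,0,0,0.7],[0,0,0.5,0,0,0,0.7],[0,0,0.4,0,0,0,0.7],[0,0,0,0,0,0,0.7]]]'
python3 - <<'E'
from h import *
to(394.,-197.0,32)
f=eyes.grab_frame("wrist");cv2.imwrite("pics/w16.png",f["img"][:,:,::-1])
E
```

```text
[[ 394.1 -198.    50. ]]
clk 20.02 tcp [ 395.6 -199.1  102.9] units [ 0.017 -0.065  2.363] turn [ 0.12 -0.    0.05] gap 63.7 F [-0.3 -0.6 -0.6]
clock: 20.52
position: [398.6, -199.3, 61.0]
ee_rot: [0.004, 0.83, 0.558, 0.002]
contact_force: [-0.7, 0.4, -0.5]
finger_gap: 60.0
clk 20.52 tcp [ 398.6 -199.3   61. ] units [ 0.013 -0.18   0.967] turn [0.46 0.03 0.04] gap 60.0 F [-0.7  0.4 -0.5]
```

View pics/w16.png

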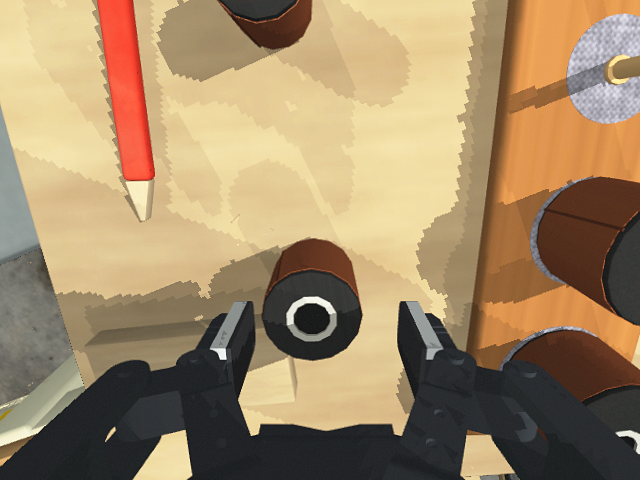

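```bash
python3 -m crank '[[[0.01,-0.17,0,0.4,0,0,0.7],[0,0,0.3,0,0,0,0.7],[0,0,0,0,0,0,0.7]]]'
python3 - <<'E'
from h import *
to(394.,-197.4,32)
E
```

```text
clock: 20.95
position: [394.8, -197.6, 52.9]
ee_rot: [0.002, 0.83, 0.558, 0.001]
contact_force: [0.2, -0.3, -0.3]
finger_gap: 59.7
clk 20.95 tcp [ 394.8 -197.6   52.9] units [-0.005 -0.031  0.698] turn [0.24 0.06 0.04] gap 59.7 F [ 0.2 -0.3 -0.3]
```

```bash
python3 -m crank '[[[0,-0.04,0.3,0.2,0,0,0.7],[0,-0.03,0.3,0,0,0,0.7],[0,0,0.1,0,0,0,0.7],[0,0,0,0,0,0,0.7]]]'
python3 - <<'E'
from h import *
to(394.,-197.4,30)
f=eyes.grab_frame("wrist");cv2.imwrite("pics/w17.png",f["img"][:,:,::-1])
E
```

```text
clock: 21.45
position: [392.7, -196.7, 30.2]
ee_rot: [0.0, 0.83, 0.558, -0.0]
contact_force: [0.4, -1.1, 0.3]
finger_gap: 59.3
clk 21.45 tcp [ 392.7 -196.7   30.2] units [-0.004  0.049  0.007] turn [-0.    0.05  0.03] gap 59.3 F [ 0.4 -1.1  0.3]
```

View pics/w17.png

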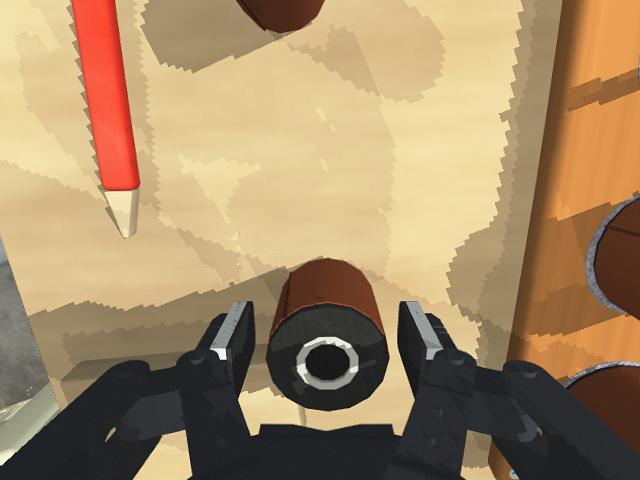

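Centred; closing on drum_43.

```bash
python3 -m crank '[[[0,0.02,0,0,0,0,0.35],[0,0,0,0,0,0,0.35],[0,0,0,0,0,0,0.35],[0,0,0,0,0,0,0.35]]]' 60
python3 -m crank '[[[0,0,-0.2,0,0,0,0.35],[0,0,-0.5,0,0,0,0.35],[0,0,-0.7,0,0,0,0.35],[0,0,-0.8,0,0,0,0.35],[0,0,-0.8,0,0,0,0.35]]]' 
python3 - <<'E'
from h import *
to(557.2,-152,140)
f=eyes.grab_frame("wrist");cv2.imwrite("pics/w18.png",f["img"][:,:,::-1])
E
```

```text
clock: 22.0
position: [393.7, -197.2, 30.9]
ee_rot: [0.001, 0.83, 0.558, -0.0]
contact_force: [-0.7, -0.2, -0.7]
finger_gap: 41.7
clock: 22.62
position: [392.3, -196.3, 122.9]
ee_rot: [-0.001, 0.83, 0.558, -0.001]
contact_force: [0.5, 0.3, -0.7]
finger_gap: 41.8
clk 22.62 tcp [ 392.3 -196.3  122.9] units [ 3.446  4.528 -0.588] turn [-0.19  0.03  0.03] gap 41.8 F [ 0.5  0.3 -0.7]
```

View pics/w18.png

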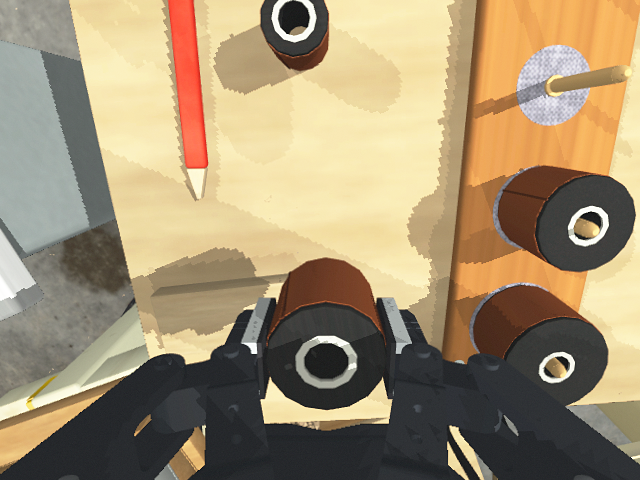

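```bash
python3 -m crank '[[[0.5,0.7,-0.3,0,0,0,0.35],[0.6,0.8,-0.3,0,0,0,0.35],[0.6,0.8,0,0,0,0,0.35],[0.6,0.8,0,0,0,0,0.35],[0.6,0.8,0,0,0,0,0.35]]]' 
python3 -m crank '[[[0.4,0.4,0,0,0,0,0.35],[0,0,0,0,0,0,0.35]]]' 
python3 - <<'E'
from h import *
to(557.2,-151.8,130)
f=eyes.grab_frame("wrist");cv2.imwrite("pics/w19.png",f["img"][:,:,::-1])
E
```

```text
clock: 23.3
position: [537.0, -160.2, 145.1]
ee_rot: [0.002, 0.831, 0.557, 0.0]
contact_force: [0.2, -0.6, -1.3]
finger_gap: 41.8
clock: 23.55
position: [553.9, -152.8, 144.1]
ee_rot: [0.002, 0.83, 0.557, -0.0]
contact_force: [-0.6, 0.3, -1.0]
finger_gap: 41.8
clk 23.55 tcp [ 553.9 -152.8  144.1] units [0.073 0.088 0.471] turn [ 0.15  0.11 -0.01] gap 41.8 F [-0.6  0.3 -1. ]
```

View pics/w19.png

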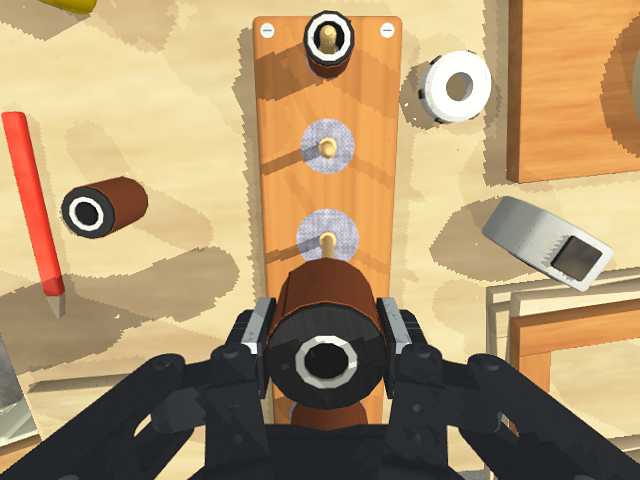

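```bash
python3 -m crank '[[[0.07,0.08,0.4,0.15,0.1,0,0.35],[0,0,0,0,0,0,0.35]]]'
python3 - <<'E'
from h import *
to(557.2,-151.8,130)
f=eyes.grab_frame("wrist");cv2.imwrite("pics/w20.png",f["img"][:,:,::-1])
E
```

```text
clock: 23.85
position: [554.1, -152.3, 131.0]
ee_rot: [-0.001, 0.831, 0.557, -0.001]
contact_force: [0.2, -0.4, -0.2]
finger_gap: 41.4
clk 23.85 tcp [ 554.1 -152.3  131. ] units [0.054 0.089 0.034] turn [-0.17  0.05 -0.1 ] gap 41.4 F [ 0.2 -0.4 -0.2]
```

View pics/w20.png

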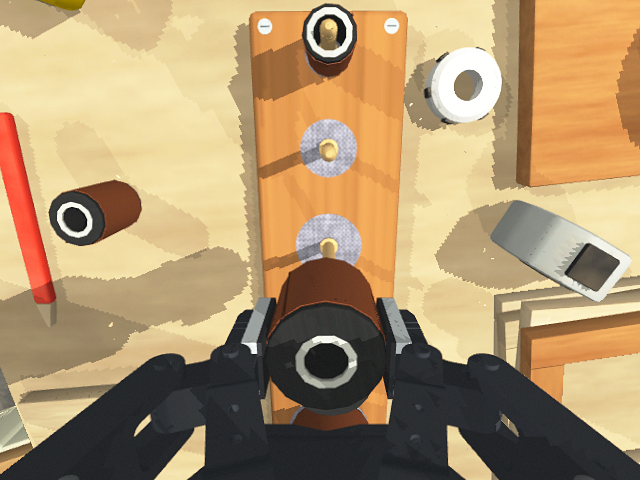

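```bash
python3 - <<'E'
from h import *
to(557.2,-151.8,130)
f=eyes.grab_frame("wrist")
s,R,p=st();z=p[2]+19.1
# disc2 centre, disc3 by its top edge/centre at the peg foot
b=back(f,[(325.5,361),(328.5,148),(328.5,242)],[z,18,18]);print(b.round(1))
u=np.array([.3786,.9255,0])
for q in (b[1]-64.5*u,b[2]): print("peg3",q.round(1),"units",((R.T@(q-b[0]))/30).round(3))
print(proj(f,[[b[2][0]+21.5*np.cos(a),b[2][1]+21.5*np.sin(a),18] for a in np.radians([-22.25,67.75,157.75])]).round(0))
E
```

```text
clk 23.90 tcp [ 554.5 -152.5  131.6] units [0.055 0.075 0.055] turn [-0.11  0.05 -0.1 ] gap 41.8 F [ 0.4  0.7 -0.7]
[[ 555.6 -152.3  151.2]
 [ 581.5  -92.9   18. ]
 [ 557.9 -150.7   18. ]]
peg3 [ 557.  -152.6   18. ] units [0.012 0.052 4.44 ]
peg3 [ 557.9 -150.7   18. ] units [0.079 0.054 4.44 ]
[[360. 242.]
 [329. 211.]
 [297. 242.]]
```

```bash
python3 -m crank '[[[0.045,0.06,0.2,0,0,0,0.35],[0,0,0.3,0,0,0,0.35],[0,0,0,0,0,0,0.35]]]'
python3 - <<'E'
from h import *
to(556.9,-151.6,49)
E
```

```text
clock: 24.32
position: [556.9, -152.2, 116.3]
ee_rot: [0.0, 0.831, 0.556, -0.0]
contact_force: [1.2, 0.2, -0.1]
finger_gap: 41.6
clk 24.32 tcp [ 556.9 -152.2  116.3] units [ 0.022 -0.006  2.245] turn [-0.03  0.04 -0.13] gap 41.6 F [ 1.2  0.2 -0.1]
```

```bash
python3 -m crank '[[[0.01,0,0.3,0,0,0,0.35],[0,0,0.3,0,0,0,0.35],[0,0,0.3,0,0,0,0.35],[0,0,0,0,0,0,0.35]]]'
python3 - <<'E'
from h import *
to(556.9,-151.8,49)
f=eyes.grab_frame("wrist");cv2.imwrite("pics/w21.png",f["img"][:,:,::-1])
E
```

```text
clock: 24.82
position: [556.7, -151.9, 87.0]
ee_rot: [-0.0, 0.831, 0.556, -0.001]
contact_force: [-0.4, -0.3, -1.1]
finger_gap: 41.6
clk 24.82 tcp [ 556.7 -151.9   87. ] units [0.005 0.006 1.266] turn [-0.08  0.05 -0.12] gap 41.6 F [-0.4 -0.3 -1.1]
```

View pics/w21.png

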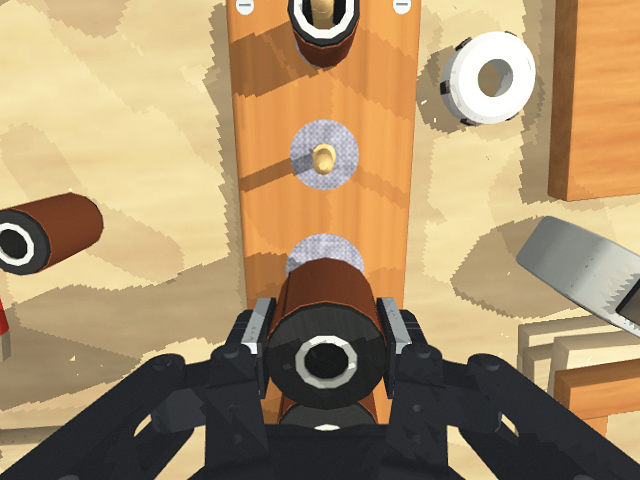

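Underside at about 56 mm, below the tip, with no force. Lowering and releasing.

```bash
python3 -m crank '[[[0,0,0.4,0,0,0,0.35],[0,0,0.4,0,0,0,0.35],[0,0,0.3,0,0,0,0.35],[0,0,0.1,0,0,0,0.35],[0,0,0,0,0,0,0.35]]]'
python3 - <<'E'
from h import *
to(556.9,-151.8,49)
E
```

```text
clock: 25.5
position: [557.3, -152.0, 48.9]
ee_rot: [0.0, 0.831, 0.556, -0.0]
contact_force: [0.5, 0.5, -0.8]
finger_gap: 41.6
clk 25.50 tcp [ 557.3 -152.    48.9] units [ 0.003 -0.014 -0.002] turn [-0.    0.04 -0.13] gap 41.6 F [ 0.5  0.5 -0.8]
```

```bash
python3 -m crank '[[[0,0,0.03,0,0,0,0.35],[0,0,0,0,0,0,0.65],[0,0,0,0,0,0,0.7],[0,0,0,0,0,0,0.7]]]'
python3 -m crank '[[[0,0,-0.4,0,0,0,0.7],[0,0,-0.6,0,0,0,0.7],[0,0,-0.8,0,0,0,0.7],[0,0,-0.8,0,0,0,0.7],[0,0,0,0,0,0,0.7]]]'
python3 - <<'E'
from h import *
to(427,-71.2,130)
f=eyes.grab_frame("wrist");cv2.imwrite("pics/w22.png",f["img"][:,:,::-1])
E
```

```text
clock: 26.0
position: [558.2, -152.3, 49.8]
ee_rot: [0.001, 0.831, 0.557, 0.001]
contact_force: [-0.1, -0.3, -0.1]
finger_gap: 59.7
clock: 26.62
position: [558.7, -152.4, 133.0]
ee_rot: [0.002, 0.831, 0.556, 0.001]
contact_force: [0.1, -0.2, -0.0]
finger_gap: 59.8
clk 26.62 tcp [ 558.7 -152.4  133. ] units [ 0.831 -5.091  0.071] turn [ 0.32  0.01 -0.12] gap 59.8 F [ 0.1 -0.2 -0. ]
```

View pics/w22.png

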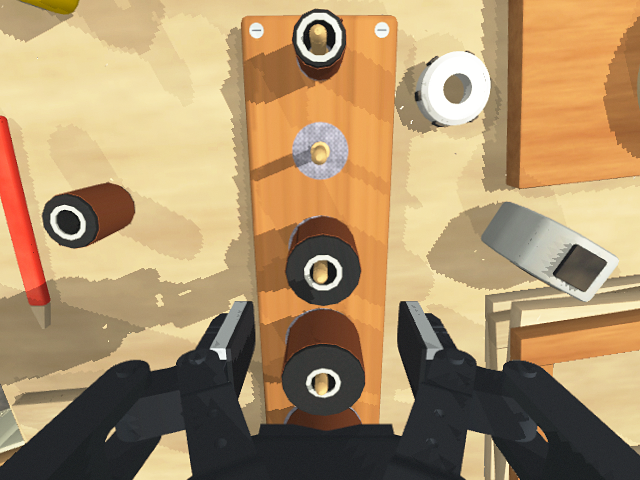

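drum_43 is on peg 3. Last is drum_34.

```bash
python3 -m crank '[[[0.15,-0.8,0,0.3,0,0,0.6],[0.15,-0.9,0,0,0,0,0.6],[0.15,-0.9,0,0,0,0,0.6],[0.15,-0.9,0,0,0,0,0.6],[0.15,-0.9,0,0,0,0,0.6]]]'
python3 -m crank '[[[0.08,-0.5,0,0,0,0,0.6],[0,0,0,0,0,0,0.6]]]'
python3 - <<'E'
from h import *
to(427,-71.2,100)
f=eyes.grab_frame("wrist");cv2.imwrite("pics/w23.png",f["img"][:,:,::-1])
E
```

```text
clock: 27.3
position: [439.1, -79.2, 126.8]
ee_rot: [-0.004, 0.831, 0.556, -0.004]
contact_force: [-0.3, 0.2, 0.0]
finger_gap: 51.0
clock: 27.55
position: [423.6, -70.2, 125.8]
ee_rot: [-0.005, 0.831, 0.556, -0.005]
contact_force: [-0.2, -0.5, 0.5]
finger_gap: 51.2
clk 27.55 tcp [423.6 -70.2 125.8] units [0.014 0.13  0.858] turn [-0.82  0.14 -0.15] gap 51.2 F [-0.2 -0.5  0.5]
```

View pics/w23.png

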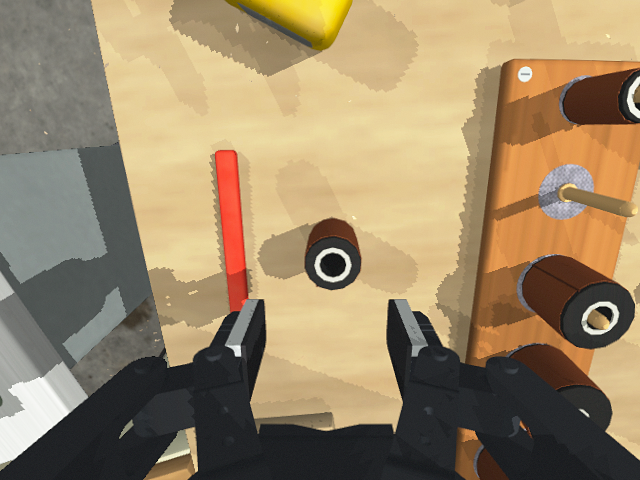

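```bash
python3 -m crank '[[[0.02,0.12,0.4,-0.8,0.1,-0.1,0.6],[0,0,0.3,0,0,0,0.6],[0,0,0,0,0,0,0.6]]]'
python3 - <<'E'
from h import *
to(427,-71.2,30)
f=eyes.grab_frame("wrist");cv2.imwrite("pics/w24.png",f["img"][:,:,::-1])
E
```

```text
clock: 27.98
position: [431.0, -72.6, 104.2]
ee_rot: [0.002, 0.831, 0.557, 0.001]
contact_force: [0.2, -0.5, 0.6]
finger_gap: 51.3
clk 27.98 tcp [431.  -72.6 104.2] units [-0.006 -0.149  2.474] turn [ 0.21  0.02 -0.1 ] gap 51.3 F [ 0.2 -0.5  0.6]
```

View pics/w24.png

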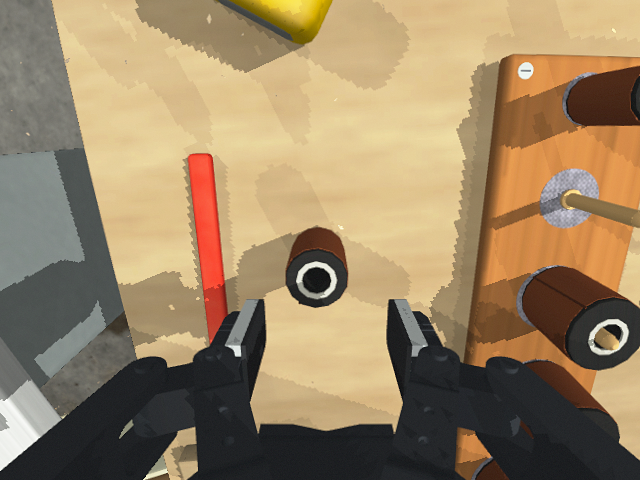

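```bash
python3 -m crank '[[[0,-0.13,0,0.2,0,-0.1,0.6],[0,0,0.4,0,0,0,0.6],[0,0,0.4,0,0,0,0.6],[0,0,0,0,0,0,0.6]]]'
python3 - <<'E'
from h import *
to(427,-71.2,30)
f=eyes.grab_frame("wrist");cv2.imwrite("pics/w25.png",f["img"][:,:,::-1])
E
```

```text
clock: 28.52
position: [427.9, -71.2, 79.3]
ee_rot: [0.001, 0.83, 0.557, 0.0]
contact_force: [-0.4, 0.3, 0.1]
finger_gap: 51.4
clk 28.52 tcp [427.9 -71.2  79.3] units [-0.01  -0.03   1.643] turn [ 0.08 -0.   -0.  ] gap 51.4 F [-0.4  0.3  0.1]
```

View pics/w25.png

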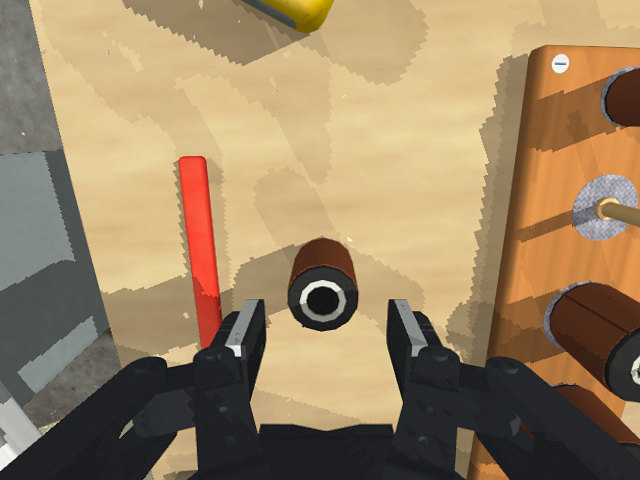

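```bash
python3 - <<'E'
from h import *
f=eyes.grab_frame("wrist")
b=back(f,[(322.5,299)],50);print(b.round(1));to(b[0][0],b[0][1],30)
E
python3 -m crank '[[[0,-0.04,0.4,0,0,0,0.6],[0,-0.02,0.4,0,0,0,0.6],[0,-0.02,0.4,0,0,0,0.6],[0,0,0.2,0,0,0,0.6],[0,0,0,0,0,0,0.6]]]'
python3 - <<'E'
from h import *
to(427,-71.2,30)
f=eyes.grab_frame("wrist");cv2.imwrite("pics/w26.png",f["img"][:,:,::-1])
E
```

```text
[[427.9 -70.7  50. ]]
clk 28.62 tcp [428.5 -71.4  80.1] units [ 0.012 -0.034  1.67 ] turn [ 0.19 -0.02 -0.  ] gap 51.2 F [-0.3 -0.6 -0.2]
clock: 29.25
position: [426.3, -70.4, 35.0]
ee_rot: [0.001, 0.83, 0.557, 0.001]
contact_force: [0.2, -0.3, 0.2]
finger_gap: 51.3
clk 29.25 tcp [426.3 -70.4  35. ] units [-0.015  0.03   0.167] turn [ 0.17 -0.02  0.  ] gap 51.3 F [ 0.2 -0.3  0.2]
```

View pics/w26.png

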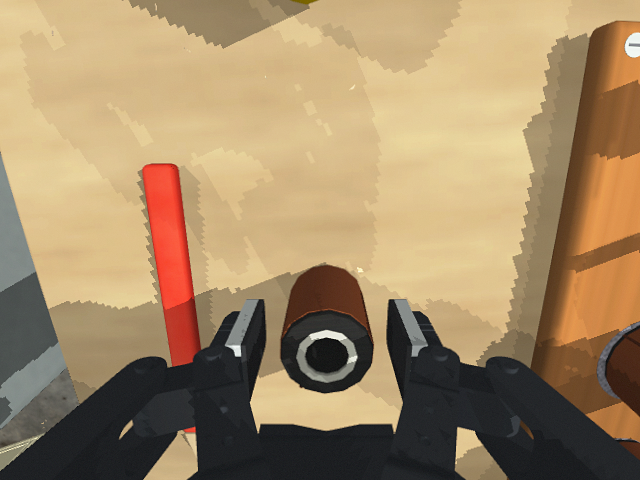

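```bash
python3 -m crank '[[[0,0.02,0.1,0,0,0,0.25],[0,0,0,0,0,0,0.25],[0,0,0,0,0,0,0.25],[0,0,0,0,0,0,0.25]]]' 60
python3 - <<'E'
from h import *
to(427,-71.2,30)
E
python3 -m crank '[[[0,0,-0.2,0,0,0,0.25],[0,0,-0.5,0,0,0,0.25],[0,0,-0.7,0,0,0,0.25],[0,0,-0.8,0,0,0,0.25],[0,0,-0.8,0,0,0,0.25]]]' 
python3 - <<'E'
from h import *
to(581.3,-93,140)
f=eyes.grab_frame("wrist");cv2.imwrite("pics/w27.png",f["img"][:,:,::-1])
E
```

```text
clock: 29.8
position: [427.9, -70.9, 33.1]
ee_rot: [0.002, 0.83, 0.557, 0.002]
contact_force: [-0.6, -0.0, -1.5]
finger_gap: 32.6
clk 29.80 tcp [427.9 -70.9  33.1] units [-0.021 -0.024  0.104] turn [ 0.34 -0.05  0.  ] gap 32.6 F [-0.6 -0.  -1.5]
clock: 30.42
position: [426.2, -70.6, 125.1]
ee_rot: [0.001, 0.83, 0.557, 0.001]
contact_force: [-0.2, 0.1, -0.7]
finger_gap: 32.9
clk 30.43 tcp [426.2 -70.6 125.1] units [ 1.266  5.07  -0.485] turn [ 0.11 -0.    0.  ] gap 32.9 F [-0.2  0.1 -0.7]
```

View pics/w27.png

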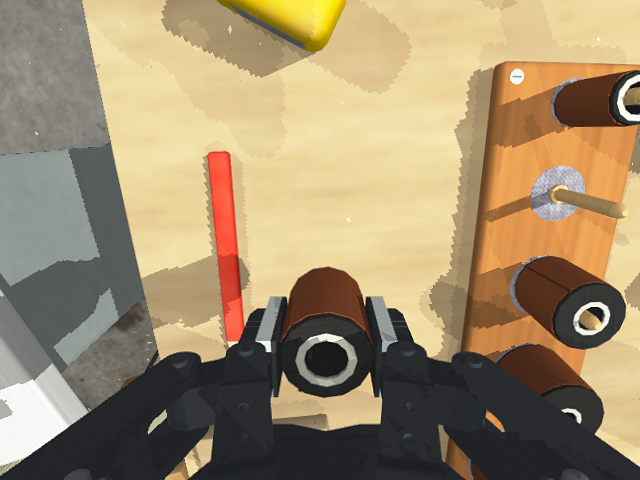

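```bash
python3 -m crank '[[[0.2,0.7,-0.4,0,0,0,0.25],[0.25,0.9,-0.3,0,0,0,0.25],[0.25,0.9,0,0,0,0,0.25],[0.25,0.9,0,0,0,0,0.25],[0.25,0.9,0,0,0,0,0.25]]]' 
python3 -m crank '[[[0.05,0.3,0,0,0,0,0.25],[0,0,0,0,0,0,0.25]]]' 
python3 - <<'E'
from h import *
to(581.5,-93,140)
E
```

```text
clock: 31.1
position: [562.5, -86.5, 151.2]
ee_rot: [0.003, 0.83, 0.557, 0.003]
contact_force: [-0.2, -0.9, -0.7]
finger_gap: 32.7
clock: 31.35
position: [572.0, -88.7, 150.2]
ee_rot: [0.003, 0.83, 0.557, 0.002]
contact_force: [-0.2, -0.2, -1.5]
finger_gap: 33.1
clk 31.35 tcp [572.  -88.7 150.2] units [-0.013  0.346  0.343] turn [ 0.42 -0.06 -0.  ] gap 33.1 F [-0.2 -0.2 -1.5]
```

```bash
python3 -m crank '[[[-0.01,0.33,0.3,0.4,0,0,0.25],[0,0,0,0,0,0,0.25],[0,0,0,0,0,0,0.25]]]' 
python3 - <<'E'
from h import *
to(581.5,-93,130)
f=eyes.grab_frame("wrist");cv2.imwrite("pics/w28.png",f["img"][:,:,::-1])
E
```

```text
clock: 31.72
position: [579.2, -92.8, 140.3]
ee_rot: [-0.001, 0.83, 0.557, -0.001]
contact_force: [-0.0, 0.3, -0.3]
finger_gap: 32.8
clk 31.73 tcp [579.2 -92.8 140.3] units [0.022 0.074 0.342] turn [-0.17 -0.02 -0.02] gap 32.8 F [-0.   0.3 -0.3]
```

View pics/w28.png

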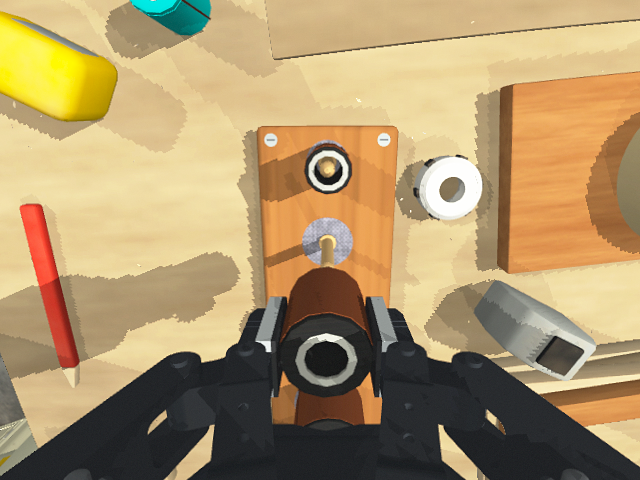

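```bash
python3 - <<'E'
from h import *
to(581.5,-93,130)
f=eyes.grab_frame("wrist")
s,R,p=st();z=p[2]+17
b=back(f,[(324.5,359),(327.5,242)],[z,18]);print(b.round(1),"units",((R.T@(b[1]-b[0]))/30).round(3))
E
```

```text
clk 31.77 tcp [579.2 -92.8 140.3] units [0.022 0.074 0.342] turn [-0.16 -0.02 -0.02] gap 32.8 F [-0.2  0.  -1.3]
[[579.7 -93.3 157.4]
 [580.9 -93.   18. ]] units [0.02  0.047 4.647]
```

```bash
python3 -m crank '[[[0.02,0.05,0.3,-0.1,0,0,0.25],[0,0,0.4,0,0,0,0.25],[0,0,0,0,0,0,0.25]]]' 
python3 - <<'E'
from h import *
to(580.8,-92.8,51)
f=eyes.grab_frame("wrist");cv2.imwrite("pics/w29.png",f["img"][:,:,::-1])
s,R,p=st();z=p[2]+17;print(proj(f,[[580.9,-93,18],[580.9,-93,76]]))
E
```

```text
clock: 32.2
position: [580.5, -92.6, 117.9]
ee_rot: [-0.001, 0.83, 0.557, -0.0]
contact_force: [-0.6, 0.5, -1.0]
finger_gap: 33.0
clk 32.20 tcp [580.5 -92.6 117.9] units [-0.004  0.016  2.231] turn [-0.07 -0.02 -0.01] gap 33.0 F [-0.6  0.5 -1. ]
[[325.53216769 252.91403965]
 [325.1558053  289.62366151]]
```

View pics/w29.png

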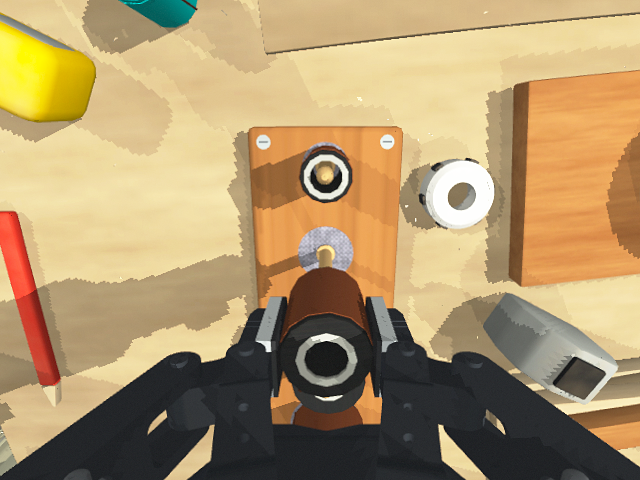

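```bash
python3 -m crank '[[[0,0.01,0.3,0,0,0,0.25],[0,0,0.3,0,0,0,0.25],[0,0,0.3,0,0,0,0.25],[0,0,0,0,0,0,0.25]]]' 
python3 - <<'E'
from h import *
to(580.8,-92.8,51)
E
```

```text
clock: 32.75
position: [581.2, -92.7, 89.5]
ee_rot: [-0.0, 0.83, 0.557, 0.0]
contact_force: [0.3, 0.4, -0.1]
finger_gap: 32.9
clk 32.75 tcp [581.2 -92.7  89.5] units [-0.009 -0.012  1.283] turn [-0.01 -0.04 -0.01] gap 32.9 F [ 0.3  0.4 -0.1]
```

```bash
python3 -m crank '[[[0,0,0.4,0,0,0,0.25],[0,0,0.4,0,0,0,0.25],[0,0,0.3,0,0,0,0.25],[0,0,0.1,0,0,0,0.25],[0,0,0,0,0,0,0.25]]]' 
python3 - <<'E'
from h import *
to(580.8,-92.8,51)
E
```

```text
clock: 33.38
position: [581.5, -92.7, 51.0]
ee_rot: [-0.0, 0.83, 0.557, 0.0]
contact_force: [-0.3, 0.4, 2.5]
finger_gap: 32.7
clk 33.38 tcp [581.5 -92.7  51. ] units [-0.011 -0.019  0.   ] turn [ 0.01 -0.04 -0.01] gap 32.7 F [-0.3  0.4  2.5]
```

It has touched down (+2.5 N upward). Releasing and backing off.

```bash
python3 -m crank '[[[0,0,0,0,0,0,0.55],[0,0,0,0,0,0,0.6],[0,0,0,0,0,0,0.6],[0,0,0,0,0,0,0.6]]]'
python3 -m crank '[[[0,0,-0.4,0,0,0,0.6],[0,0,-0.6,0,0,0,0.6],[0,0,-0.8,0,0,0,0.6],[0,0,-0.8,0,0,0,0.6],[0,0,-0.8,0,0,0,0.6]]]'
python3 -m crank '[[[0,-0.5,-0.5,0,0,0,0.6],[0,-1,-0.5,0,0,0,0.6],[0,-1,-0.5,0,0,0,0.6],[0,-1,0,0,0,0,0.6],[0,-1,0,0,0,0,0.6]]]'
python3 -m crank '[[[-0.4,-1,0,0,0,0,0.6],[-0.6,-1,0,0,0,0,0.6],[-0.6,-1,0,0,0,0,0.6],[0,0,0,0,0,0,0.6]]]'
python3 - <<'E'
from h import *
to(581.5,-93,130)
for n in("wrist","scene","top"):
  f=eyes.grab_frame(n);cv2.imwrite(f"pics/{n}30.png",f["img"][:,:,::-1])
  if n=="scene": cv2.imwrite("pics/s30z.png",cv2.resize(f["img"][155:305,210:410,::-1],None,fx=4,fy=4,interpolation=cv2.INTER_CUBIC))
E
```

```text
clock: 33.88
position: [582.3, -92.9, 52.0]
ee_rot: [0.001, 0.83, 0.557, 0.001]
contact_force: [0.2, -0.3, 0.3]
finger_gap: 51.1
clock: 34.5
position: [581.4, -92.8, 158.5]
ee_rot: [0.0, 0.83, 0.557, 0.001]
contact_force: [0.3, 0.2, -0.0]
finger_gap: 51.4
clock: 35.12
position: [450.5, -39.6, 207.9]
ee_rot: [0.001, 0.831, 0.557, 0.002]
contact_force: [0.5, -0.2, 1.1]
finger_gap: 51.0
clock: 35.62
position: [338.6, -47.7, 207.4]
ee_rot: [0.0, 0.83, 0.558, 0.001]
contact_force: [0.8, 0.3, 0.5]
finger_gap: 51.2
clk 35.62 tcp [338.6 -47.7 207.4] units [1.652 8.064 2.592] turn [ 0.07 -0.1   0.07] gap 51.2 F [0.8 0.3 0.5]
```

View pics/wrist30.png

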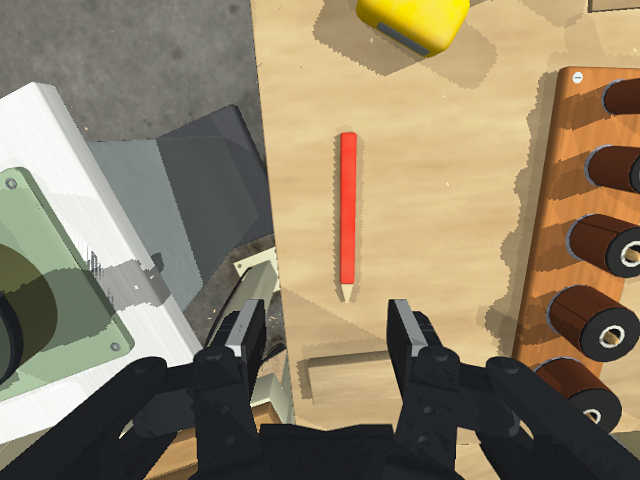

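View pics/s30z.png

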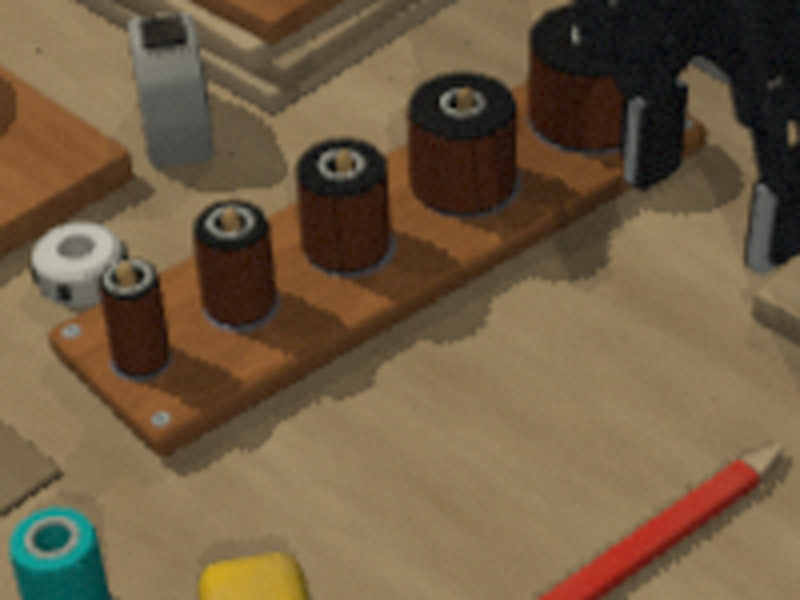

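View pics/top30.png

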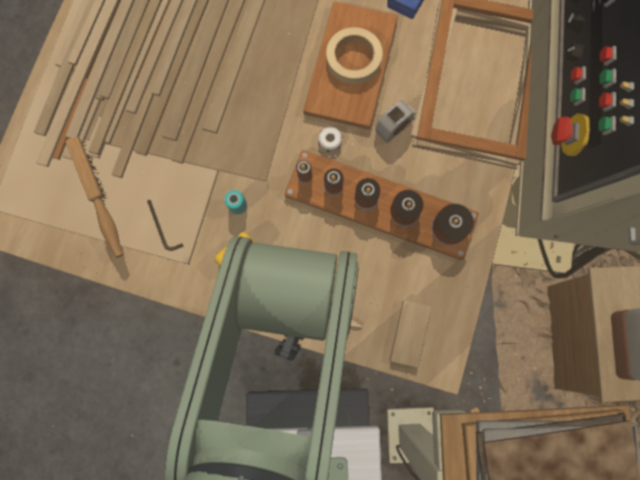

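All five drums stand upright and in order on the board. In the top view they are at (304,169), (333,181), (368,192), (407,207) and (454,222). drum_26 has not moved, and the gripper is clear. Handing in.

```bash
python3 - <<'E'
from h import *
f=eyes.grab_frame("top")
X=back(f,[(303.5,168.5),(333,180.5),(368,191),(407,206.5),(455,222)],68);print(X.round(1),np.linalg.norm(np.diff(X,axis=0),axis=1).round(1))
robot.sign_off()
E
```

```text
[[ 598.7  -42.9   68. ]
 [ 575.3  -93.6   68. ]
 [ 554.5 -153.4   68. ]
 [ 525.  -219.2   68. ]
 [ 495.3 -300.1   68. ]] [55.8 63.3 72.1 86.2]
the job is handed in; nothing more can be done
```

All five drums are on their own pegs in order of size, and I handed the job in at about 36 s of the 80 s allowed. I moved drum_53 from peg 3 to peg 4, drum_64 from peg 2 to peg 5, drum_43 to peg 3 and drum_34 to peg 2. drum_26 and the turquoise look-alike were not touched.

**Final checks:**
- **Order and fit:** The last top and scene pictures show all five upright with a peg in each bore. drum_64's foot is partly hidden by the gripper in the scene view.
- **Seating:** When released, drum_34 pushed back with +2.5 N. The other three showed no clear contact force; each was let go within about 2 mm of the height at which it had been gripped.
- **Spacing:** The top view gave 55.8, 63.3, 72.1 and 86.2 mm between neighbours, against 56, 64.5, 74 and 84.5 mm nominal. That is within the roughly 2 mm camera accuracy plus the 4 mm play in the bores.
- **Disagreement:** That same rough pixel check put the whole row, including the untouched drum_26, about 2 to 6 mm nearer the robot than my earlier fit. The untouched drum_26 shifted by about the same amount, so I put it down to coarse pixel reading.
- **Robot:** The gripper was open and clear of everything at hand-in.

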